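# Clip the swing tray onto its post and load it

### The arm

A 6-joint arm with a two-finger parallel gripper is mounted at the origin on the work surface. World frame = base frame: x ahead of the robot, y to its left, z up, the work surface at z = 0. Lengths are in m, angles in degrees, forces in N, time in s.
With the tool pointing down it reaches from about 0.35 to 0.875 m from the base axis. Payload 4.2 kg.
Tool frame: the origin (TCP) lies midway between the tips of the shut fingers; the grasp point (between the pads) lies 19 mm behind it; z points along the fingers, y is the line along which they close (so a half turn about z gives the same grasp; the last joint's range is limited). The gripper opens to 87 mm and grips with 3 to 60 N. Pads are 19 mm wide; open, the fingers measure 117 mm over their backs; the gripper's body (75 mm by 190 mm) begins 51 mm behind the grasp point.
Start: joints at [85.52, 22.042, 0.453, 0, -68.411, -14.817], TCP at [0.207, 0.59, 0.223] pointing down, gripper open.
Joint ranges: [-179.83, 179.83], [-69.29, 118.12], [-61.27, 80.66], [-181.25, 117.63], [-171.15, -9.14], [-177.46, 177.46]. Speed limits (degrees/s): [159.86, 159.86, 180, 180, 180, 180].

### API

Orientations are given as a 3x3 rotation matrix whose columns are the frame's x, y, z axes.
In Python, from station import sense, capture, camera_params, finish_job gives the robot as it stands.
- The arm moves only by the tool drive_tool, never from a script. Its argument "rows" is a list of rows, each an object of numbers: "tx", "ty", "tz": the shift along the tool's x, y, z in cm; "ax", "ay", "az": the turn, a rotation vector about the tool's x, y, z in rad; "claw": the finger opening in cm, from 0 to 8.7. In form: [{"tx": .., "ty": .., "tz": .., "ax": .., "ay": .., "az": .., "claw": ..}, ...]. A call has 1 to 10 rows; each row shifts and turns the commanded pose from where the row before left it, along the tool's axes as they then stand; what a row does not reach is not made up. A row lasts 1/12 s, in which the tool goes at most 41.7 mm and 7.16 degrees, less where a joint would pass 70% of its speed; a pose out of reach is approached as far as the arm can. A call with a gripper value outside its range is refused whole. The fingers move at their own pace and stop on an object; the grip force is fixed at half the most. Time passes only in rows, so rows that do not move let the fingers close. It gives the time, the measured TCP pose, the force, the opening and the grip force at its end, in the units of the state.
- sense(): the state, without advancing time (a new reading comes with each control period).
- capture(name): name is "side" or "top" or "wrist"; returns (picture, depth): 384x512x3 uint8, red, green, blue; 384x512 float32, m along the optical axis (not along the pixel's ray), 0 where there is no reading.
- camera_params(name): a dict with "intrinsics" (3x3 intrinsics, pixels), "R" (3x3) and "t" (3): a world point X has camera coordinates R X + t; the wrist camera has in their place "tool_from_camera" (4x4, takes a point from camera to tool coordinates, whose origin is the TCP and whose axes are the flange's). Camera axes: x right, y down, z forward; pixel columns grow to the right and rows downward; lengths in m; the calibration is good to about 2 mm. A picture is of the moment at which its call begins: read the wrist's pose just before it. camera_params takes no time and is no camera call.
- finish_job(): hands the job in; it is judged then, once.
The state is a dict: "time_s": time; "joints": joint angles; "joint_velocities": joint speeds; "effort": joint torques, N m; "tcp_pos": TCP position; "ee_rot": TCP orientation; "wrist_force": force on the tool from outside, world axes, zero at the start; "moment": the same for the moment, N m; "gripper_width": opening from 0.0 (shut) to 1.0 (fully open); "gripper_force": force on a finger pad.
Only numpy, scipy, OpenCV 4.12 (cv2) and the standard library are available. Lean on these libraries where they do the work, as an engineer would, in place of code of your own. Each camera call takes 0.05 s, during which the arm holds its last target. There are 200 camera calls.

### The job

Lock the swing tray onto its post with the red-gripped R-clip: push the clip's straight leg through the hole across the top of the post until the bow springs over and sits round the post, and let go of it. Then stand the white bottle with the yellow label upright on the tray, setting it down gently rather than dropping it, without knocking the bottle over or disturbing the other things on the bench.

Things in the scene. Friction and masses are not known exactly. Their poses are not given: they have to be found in the camera images.
- post_hole (a point): Centre of the cross hole in the swing-tray stand's upright steel post, 99 mm above the bench. The post is 20 mm thick and ends 14 mm above this point. The hole runs level, right through, along this point's x axis: 6 mm wide, both mouths countersunk to 11 mm; the clip may come from either end, its bow on either side. A brass washer (38 mm across) has its top 7.2 mm below this point. z is up.
- stand: The fixed stand; origin on the post's axis at the bench, same axes as post_hole. Grey base plate 130 x 130 x 18 mm centred on the post; above it, round the post, a collar and the tray's hub (36 mm across). At tray swing 0 the tray's arm runs to +y.
- clip_grip (a point): Centre of the loose R-clip's red dipped grip, 28 mm (x) by 22 mm (y) by 10 mm (z); hold it across the 22 mm. It lies flat on the bench. Clip about 40 g. Its 4 mm steel wire lies in this point's level: the straight leg runs along +x at y = -6 mm to its tip at x = 84 mm. The bow wire runs beside it on the +y side and flares out at its tip (x = 82, y = 10 mm).
- clip_seat (a point): The point on the clip's leg (x = 55, y = -6 mm from the grip's centre, same axes) that lies at the hole's centre, on the post's axis, when the clip is home. In pushing, the bow's flare meets the post about 22 mm before home, its throat passes the post's middle about 10 mm before (push up to about 15 N), then the bow springs in round the post. Let go, the grip sags by about 10 mm.
- clip_bow (a joint): Angle by which the clip's bow wire is sprung open, turning about the grip's centre: 0 relaxed, about 0.02 when seated round the post, about 0.07 while the throat rides over the post (spring 7 N m/rad).
- tray (a joint): Swing of the tray about the post's axis, counter-clockwise from above positive; stiff enough to stay where it is left.
- tray_top (a point): Centre of the white tray's flat floor, 165 mm out from the post's axis, 69 mm above the bench. The tray measures 130 mm (x) by 150 mm (y, pointing away from the post), with a lip 8 mm high and 4 mm thick all round.
- bottle_center (a point): Centre (half-way up) of the loose white plastic bottle with a yellow label and black cap: 84 mm high, body 50 mm in diameter and straight up to 50 mm above its foot, then narrowing to a neck; about 110 g. z is up along the bottle.
- bottle: The same bottle; origin at the centre of its foot.
- clip: The same clip; origin at the centre of the grip's underside, axes as the grip's.
- mug: Bystander: blue mug, 72 mm in diameter, 85 mm high, handle at its +y side; origin at the centre of its foot.
- tape: Bystander: roll of yellow tape lying flat, 62 mm in diameter, 19 mm high; origin at the centre of its underside.
- fluxtin: Bystander: flux tin, 44 mm in diameter, 32 mm high; origin at the centre of its foot.
- pliers: Bystander: red-handled pliers lying flat, 150 mm long along x, up to 66 mm wide, 14 mm high; origin under the joint.
- driver: Bystander: orange-handled screwdriver lying along its x, about 0.2 m long; origin under its middle.
- dish: Bystander: shallow steel parts dish, 84 mm in diameter, 22 mm high; origin at the centre of its foot.
- hexkey: Bystander: black hex key lying flat, 85 mm by 28 mm, 6 mm thick.
- spool: Bystander: blue reel standing on its flange, 60 mm in diameter, 46 mm high; origin at the centre of its foot.

How it is judged:
By the outcome, as a careful person would: the job done as asked, in the order asked, and still so for the second after the job is handed in, with the robot touching nothing.
It also fails if it takes over 67 s, if anything falls off the work surface, if the arm or the gripper's body presses on something with over 40 N, if the wrist force passes 120 N, or if a joint passes its speed limit or range.

## Working session

There is one attempt and no reset: what is moved stays moved. The work goes in short steps, Python scripts to look and compute and a tool call to move; the robot and the scene stay as the last step left them, time stands still between calls to the robot, and variables do not carry over. Pictures are saved under pics/ and viewed, at most 10 in all, crops included, and the job is handed in when it is done.

Besides the shell and the picture viewer there is one more tool, called after "Request:" in YAML: its name, and indented under it one key for each argument. drive_tool: Moves the arm, as the interface text tells. Its arguments: {"type":"object","properties":{"rows":{"type":"array"}},"required":["rows"]}

```bash
mkdir -p pics; ls
python3 - <<'E'
from station import *
import cv2,numpy as np
s=sense();print(s)
for n in("top","side"):
    im,d=capture(n);cv2.imwrite(f"pics/{n}0.png",im[:,:,::-1]);np.savez(f"{n}0.npz",im=im,d=d);print(n,camera_params(n))
print(camera_params("wrist"))
E
```

```text
pics
{'time_s': 0.0, 'joints': array([ 8.55187977e+01,  2.20906803e+01,  3.77129963e-01, -2.84367451e-02,
       -6.84102588e+01, -1.48170519e+01]), 'joint_velocities': array([ 0.10237168,  0.00867932,  0.03125615,  0.01929579,  0.05439312,
       -0.05828669]), 'effort': array([-6.13410907e-05, -3.90662706e+01,  1.87410951e+01,  4.21991006e+00,
        1.10538592e-02, -1.90944297e-04]), 'tcp_pos': array([0.20633281, 0.58930391, 0.22144379]), 'ee_rot': array([[ 9.43750520e-01, -3.30657768e-01, -6.28913983e-04],
       [-3.30658349e-01, -9.43748149e-01, -2.11816943e-03],
       [ 1.06852769e-04,  2.20697916e-03, -9.99997559e-01]]), 'wrist_force': array([0.9688224 , 0.0531221 , 0.21628806]), 'moment': array([-0.0159788 , -0.00619201,  0.00983644]), 'gripper_force': 0.0, 'gripper_width': 1.0010982267513011}
top {'intrinsics': array([[350.22612176,   0.        , 258.9227768 ],
       [  0.        , 350.22612176, 192.25325536],
       [  0.        ,   0.        ,   1.        ]]), 'R': array([[ 0.01403432, -0.99975454, -0.01714353],
       [-0.99556923, -0.01237717, -0.09321326],
       [ 
[... 304 characters left out ...]
43,  0.01601743],
       [-0.45979764, -0.50696926, -0.72908731],
       [ 0.50700594,  0.52418492, -0.68423325]]), 't': array([-0.4594996 ,  0.26033347,  0.99526114])}
{'intrinsics': array([[327.51224459,   0.        , 254.47073401],
       [  0.        , 327.51224459, 191.16667331],
       [  0.        ,   0.        ,   1.        ]]), 'tool_from_camera': array([[-2.93248411e-04, -9.58907113e-01, -2.83720042e-01,
         7.73959129e-02],
       [ 9.99999770e-01, -4.54480004e-04,  5.02452220e-04,
         1.24609605e-03],
       [-6.10750094e-04, -2.83719830e-01,  9.58907026e-01,
        -1.62805399e-01],
       [ 0.00000000e+00,  0.00000000e+00,  0.00000000e+00,
         1.00000000e+00]])}
```

View pics/top0.png

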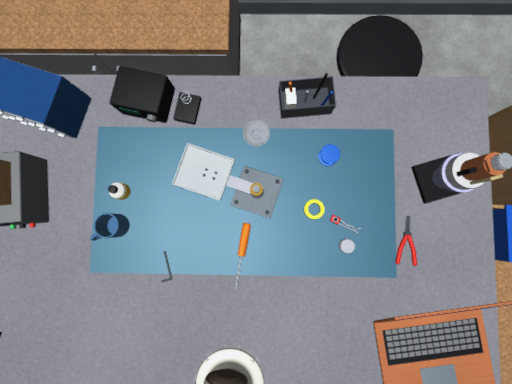

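View pics/side0.png

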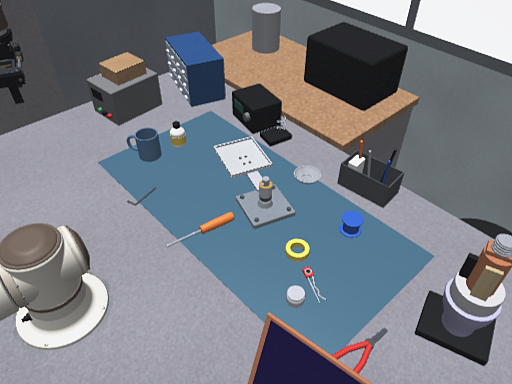

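The top view shows the clip grip at about (336,219) with its leg running to (360,232), the post top at (257,188), the tray at (204,172) and the bottle at (118,191). The mug, spool, dish, tin, tape, driver, hex key and pliers are also in view.

```bash
cat > h.py <<'E'
from station import *
import cv2,numpy as np
def cam(n):
    p=camera_params(n);K=np.array(p["intrinsics"])
    if n=="wrist":
        s=sense();T=np.eye(4);T[:3,:3]=s["ee_rot"];T[:3,3]=s["tcp_pos"]
        T=T@np.array(p["tool_from_camera"])
    else:
        T=np.eye(4);R=np.array(p["R"]);T[:3,:3]=R.T;T[:3,3]=-R.T@np.array(p["t"])
    return K,T
def atz(KT,uv,z):
    K,T=KT;r=T[:3,:3]@np.linalg.solve(K,[uv[0],uv[1],1]);return T[:3,3]+r*(z-T[2,3])/r[2]
def atd(KT,d,uv):
    K,T=KT;u,v=map(int,np.round(uv));return T[:3,:3]@(np.linalg.solve(K,[uv[0],uv[1],1])*d[v,u])+T[:3,3]
def px(KT,X):
    K,T=KT;q=K@(T[:3,:3].T@(np.array(X)-T[:3,3]));return q[:2]/q[2]
def crop(im,u0,v0,u1,v1,k,f):
    cv2.imwrite(f,cv2.resize(im[v0:v1,u0:u1,::-1],None,fx=k,fy=k,interpolation=cv2.INTER_CUBIC))
E
python3 - <<'E'
from h import *
C=cam("top");z=np.load("top0.npz");d=z["d"];im=z["im"]
for n,uv,h in [("clip",(335,219),.01),("cliptip",(360,232),.005),("post",(257,188),.113),("tray",(203,172),.069),("bottlecap",(113,189),.084),("tin",(348,246),.032),("tape",(315,209),.019),("mug",(108,226),.085)]:
    print(n,atz(C,uv,h).round(3),atd(C,d,uv).round(3))
for uv in [(243,167),(284,181),(271,217),(230,203)]: print(atz(C,uv,.018).round(3))
crop(im,90,130,370,290,2.8,"pics/topc.png")
E
```

```text
clip [ 0.488 -0.313  0.01 ] [ 0.488 -0.314  0.008]
cliptip [ 0.449 -0.39   0.005] [ 0.449 -0.392  0.001]
post [ 0.569 -0.076  0.113] [ 0.569 -0.076  0.114]
tray [0.619 0.086 0.069] [0.62  0.086 0.069]
bottlecap [0.564 0.344 0.084] [0.565 0.345 0.081]
tin [ 0.408 -0.347  0.032] [ 0.408 -0.347  0.033]
tape [ 0.517 -0.251  0.019] [ 0.518 -0.254 -0.001]
mug [0.457 0.352 0.085] [0.456 0.389 0.003]
[ 0.644 -0.029  0.018]
[ 0.602 -0.156  0.018]
[ 0.491 -0.117  0.018]
[0.532 0.009 0.018]
```

View pics/topc.png

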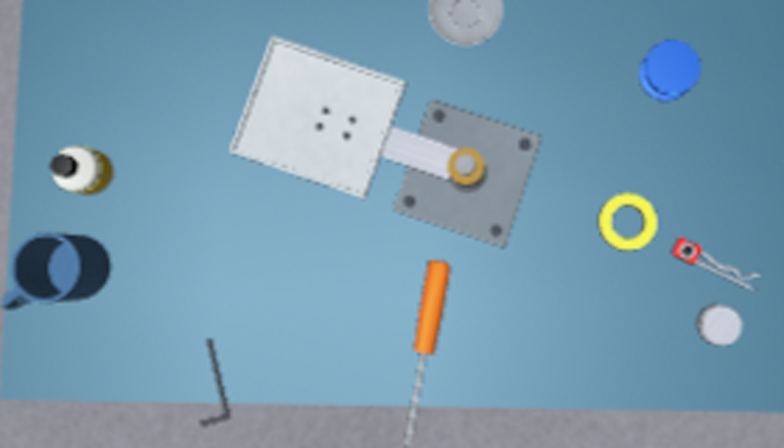

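In the enlarged crop, the clip's bow is on its upper-right side. The plate edges lie at about 72°/-18° and the tray arm at about 73°. I need the hole's direction, so I'll crop the side view at the post.

```bash
cat > plan.py <<'E'
# plan rows from measured (or given) pose to waypoints (x,y,z,yaw_deg), rounding carried along
import sys,json,numpy as np
from station import sense
from scipy.spatial.transform import Rotation as Ro
def plan(wps,step=.038,ang=6.8,p=None,R=None,claw=None,level=True):
    s=sense();p=s["tcp_pos"].copy() if p is None else np.array(p,float);R=s["ee_rot"].copy() if R is None else R
    out=[]
    for w in wps:
        y=np.radians(w[3]);c,n=np.cos(y),np.sin(y)
        Rt=np.array([[c,n,0],[n,-c,0],[0,0,-1.]])
        w_s=w[4] if len(w)>4 else step
        rv=Ro.from_matrix(R.T@Rt).magnitude()
        N=max(1,int(np.ceil(np.linalg.norm(np.array(w[:3])-p)/w_s)),int(np.ceil(np.degrees(rv)/ang)))
        for k in range(N):
            f=1/(N-k)
            t=np.round(R.T@((np.array(w[:3])-p)*f)*100,2)
            a=np.round(Ro.from_matrix(R.T@Rt).as_rotvec()*f,3)
            p=p+R@(t/100);R=R@Ro.from_rotvec(a).as_matrix()
            row={k2:float(v) for k2,v in zip(("tx","ty","tz","ax","ay","az"),list(t)+list(a)) if v}
            if claw is not None: row["claw"]=claw
            out.append(row)
    for i in range(0,len(out),10): print(json.dumps(out[i:i+10]))
    print(len(out),"end",p.round(4))
    return p,R
E
python3 - <<'E'
from h import *
z=np.load("side0.npz");im=z["im"]
crop(im,230,150,310,210,10,"pics/sidec.png")
from plan import plan
plan([(.36,.36,.22,-60),(.45,0,.22,-100),(.488,-.300,.16,-117)],claw=5)
E
```

```text
[{"tx": 2.76, "ty": 2.07, "tz": 0.02, "az": 0.089, "claw": 5}, {"tx": 2.93, "ty": 1.82, "tz": 0.02, "az": 0.089, "claw": 5}, {"tx": 3.08, "ty": 1.55, "tz": 0.03, "az": 0.089, "claw": 5}, {"tx": 3.21, "ty": 1.27, "tz": 0.02, "az": 0.089, "claw": 5}, {"tx": 3.31, "ty": 0.98, "tz": 0.03, "az": 0.089, "claw": 5}, {"tx": 3.39, "ty": 0.68, "tz": 0.02, "ax": 0.001, "az": 0.088, "claw": 5}, {"tx": 3.43, "ty": 0.38, "tz": 0.02, "ay": -0.001, "az": 0.089, "claw": 5}, {"tx": 3.45, "ty": 0.07, "tz": 0.03, "ax": 0.001, "az": 0.088, "claw": 5}, {"tx": 3.57, "ty": 1.02, "az": 0.07, "claw": 5}, {"tx": 3.63, "ty": 0.77, "az": 0.07, "claw": 5}]
[{"tx": 3.67, "ty": 0.51, "az": 0.07, "claw": 5}, {"tx": 3.7, "ty": 0.26, "az": 0.07, "claw": 5}, {"tx": 3.71, "az": 0.07, "claw": 5}, {"tx": 3.7, "ty": -0.26, "az": 0.07, "claw": 5}, {"tx": 3.68, "ty": -0.52, "az": 0.07, "claw": 5}, {"tx": 3.63, "ty": -0.78, "az": 0.069, "claw": 5}, {"tx": 3.57, "ty": -1.03, "az": 0.07, "claw": 5}, {"tx": 3.48, "ty": -1.28, "az": 0.069, "claw": 5}, {"tx": 3.21, "ty": -0.99, "tz": 0.67, "az": 0.033, "claw": 5}, {"tx": 3.18, "ty": -1.1, "tz": 0.67, "az": 0.033, "claw": 5}]
[{"tx": 3.14, "ty": -1.2, "tz": 0.66, "az": 0.033, "claw": 5}, {"tx": 3.09, "ty": -1.31, "tz": 0.67, "az": 0.033, "claw": 5}, {"tx": 3.05, "ty": -1.41, "tz": 0.66, "az": 0.033, "claw": 5}, {"tx": 3.0, "ty": -1.51, "tz": 0.67, "az": 0.033, "claw": 5}, {"tx": 2.95, "ty": -1.6, "tz": 0.66, "az": 0.033, "claw": 5}, {"tx": 2.9, "ty": -1.7, "tz": 0.67, "az": 0.033, "claw": 5}, {"tx": 2.84, "ty": -1.79, "tz": 0.66, "az": 0.033, "claw": 5}]
27 end [ 0.488 -0.3    0.16 ]
```

View pics/sidec.png

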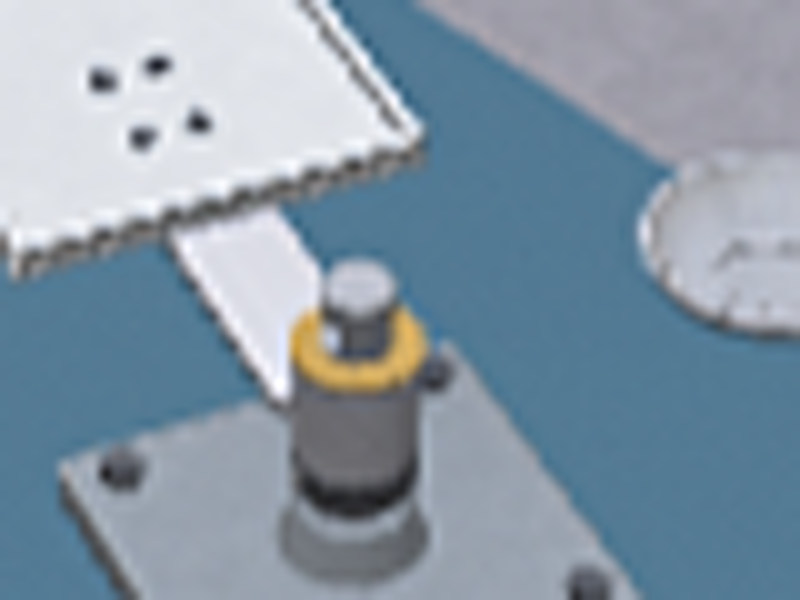

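The side crop shows the post at (358,310) with a light patch at its lower left (330,335). That suggests the mouth faces about 162°, so the hole lies across the tray arm. I'll confirm this with the wrist camera.

Request:
drive_tool:
  rows:
    - {"tx": 2.76, "ty": 2.07, "tz": 0.02, "az": 0.089, "claw": 5}
    - {"tx": 2.93, "ty": 1.82, "tz": 0.02, "az": 0.089, "claw": 5}
    - {"tx": 3.08, "ty": 1.55, "tz": 0.03, "az": 0.089, "claw": 5}
    - {"tx": 3.21, "ty": 1.27, "tz": 0.02, "az": 0.089, "claw": 5}
    - {"tx": 3.31, "ty": 0.98, "tz": 0.03, "az": 0.089, "claw": 5}
    - {"tx": 3.39, "ty": 0.68, "tz": 0.02, "az": 0.088, "claw": 5}
    - {"tx": 3.43, "ty": 0.38, "tz": 0.02, "az": 0.089, "claw": 5}
    - {"tx": 3.45, "ty": 0.07, "tz": 0.03, "az": 0.088, "claw": 5}
    - {"tx": 3.57, "ty": 1.02, "az": 0.07, "claw": 5}
    - {"tx": 3.63, "ty": 0.77, "az": 0.07, "claw": 5}

```text
invalid input at $.rows[0]: expected keys tx, ty, tz, ax, ay, az, claw
```

Request:
drive_tool:
  rows:
    - {"tx": 3.67, "ty": 0.51, "az": 0.07, "claw": 5}
    - {"tx": 3.7, "ty": 0.26, "az": 0.07, "claw": 5}
    - {"tx": 3.71, "az": 0.07, "claw": 5}
    - {"tx": 3.7, "ty": -0.26, "az": 0.07, "claw": 5}
    - {"tx": 3.68, "ty": -0.52, "az": 0.07, "claw": 5}
    - {"tx": 3.63, "ty": -0.78, "az": 0.069, "claw": 5}
    - {"tx": 3.57, "ty": -1.03, "az": 0.07, "claw": 5}
    - {"tx": 3.48, "ty": -1.28, "az": 0.069, "claw": 5}
    - {"tx": 3.21, "ty": -0.99, "tz": 0.67, "az": 0.033, "claw": 5}
    - {"tx": 3.18, "ty": -1.1, "tz": 0.67, "az": 0.033, "claw": 5}

```text
invalid input at $.rows[0]: expected keys tx, ty, tz, ax, ay, az, claw
```

Request:
drive_tool:
  rows:
    - {"tx": 3.14, "ty": -1.2, "tz": 0.66, "az": 0.033, "claw": 5}
    - {"tx": 3.09, "ty": -1.31, "tz": 0.67, "az": 0.033, "claw": 5}
    - {"tx": 3.05, "ty": -1.41, "tz": 0.66, "az": 0.033, "claw": 5}
    - {"tx": 3.0, "ty": -1.51, "tz": 0.67, "az": 0.033, "claw": 5}
    - {"tx": 2.95, "ty": -1.6, "tz": 0.66, "az": 0.033, "claw": 5}
    - {"tx": 2.9, "ty": -1.7, "tz": 0.67, "az": 0.033, "claw": 5}
    - {"tx": 2.84, "ty": -1.79, "tz": 0.66, "az": 0.033, "claw": 5}

```text
invalid input at $.rows[0]: expected keys tx, ty, tz, ax, ay, az, claw
```

Run:
```python
from h import *
s=sense();C=cam("wrist");im,d=capture("wrist");print(s["time_s"],s["tcp_pos"],s["ee_rot"].round(4),s["joints"].round(1))
np.savez("w1.npz",im=im,d=d,K=C[0],T=C[1]);cv2.imwrite("pics/w1.png",cv2.resize(im[:,:,::-1],None,fx=1.5,fy=1.5))
```

```text
0.1 [0.20633185 0.58940179 0.22155865] [[ 9.438e-01 -3.306e-01 -5.000e-04]
 [-3.306e-01 -9.438e-01 -1.900e-03]
 [ 1.000e-04  2.000e-03 -1.000e+00]] [ 85.5  22.1   0.4  -0.  -68.4 -14.8]
```

View pics/w1.png

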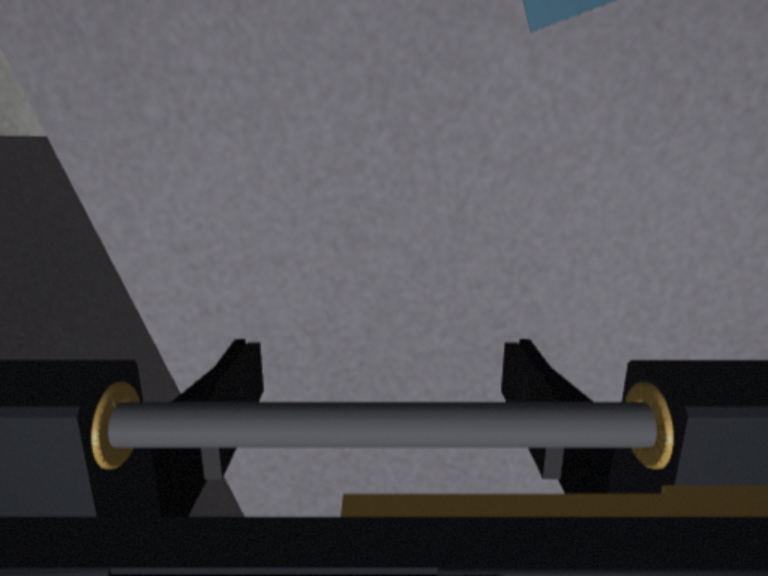

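The wrist picture shows only bare bench past the fingers, because the arm hasn't moved. The moves were refused since every row needs all the keys, so I'll resend them in full.

Request:
drive_tool:
  rows:
    - {"tx": 2.76, "ty": 2.07, "tz": 0.02, "ax": 0, "ay": 0, "az": 0.089, "claw": 5}
    - {"tx": 2.93, "ty": 1.82, "tz": 0.02, "ax": 0, "ay": 0, "az": 0.089, "claw": 5}
    - {"tx": 3.08, "ty": 1.55, "tz": 0.03, "ax": 0, "ay": 0, "az": 0.089, "claw": 5}
    - {"tx": 3.21, "ty": 1.27, "tz": 0.02, "ax": 0, "ay": 0, "az": 0.089, "claw": 5}
    - {"tx": 3.31, "ty": 0.98, "tz": 0.03, "ax": 0, "ay": 0, "az": 0.089, "claw": 5}
    - {"tx": 3.39, "ty": 0.68, "tz": 0.02, "ax": 0, "ay": 0, "az": 0.088, "claw": 5}
    - {"tx": 3.43, "ty": 0.38, "tz": 0.02, "ax": 0, "ay": 0, "az": 0.089, "claw": 5}
    - {"tx": 3.45, "ty": 0.07, "tz": 0.03, "ax": 0, "ay": 0, "az": 0.088, "claw": 5}
    - {"tx": 3.57, "ty": 1.02, "tz": 0, "ax": 0, "ay": 0, "az": 0.07, "claw": 5}
    - {"tx": 3.63, "ty": 0.77, "tz": 0, "ax": 0, "ay": 0, "az": 0.07, "claw": 5}

```text
time_s: 0.98
tcp_pos: [0.3787, 0.2868, 0.2202]
ee_rot: [[0.371, -0.929, -0.0], [-0.929, -0.371, -0.001], [0.0, 0.001, -1.0]]
wrist_force: [1.8, -1.1, 0.1]
gripper_width: 0.577
gripper_force: 0.0
```

Request:
drive_tool:
  rows:
    - {"tx": 3.67, "ty": 0.51, "tz": 0, "ax": 0, "ay": 0, "az": 0.07, "claw": 5}
    - {"tx": 3.7, "ty": 0.26, "tz": 0, "ax": 0, "ay": 0, "az": 0.07, "claw": 5}
    - {"tx": 3.71, "ty": 0, "tz": 0, "ax": 0, "ay": 0, "az": 0.07, "claw": 5}
    - {"tx": 3.7, "ty": -0.26, "tz": 0, "ax": 0, "ay": 0, "az": 0.07, "claw": 5}
    - {"tx": 3.68, "ty": -0.52, "tz": 0, "ax": 0, "ay": 0, "az": 0.07, "claw": 5}
    - {"tx": 3.63, "ty": -0.78, "tz": 0, "ax": 0, "ay": 0, "az": 0.069, "claw": 5}
    - {"tx": 3.57, "ty": -1.03, "tz": 0, "ax": 0, "ay": 0, "az": 0.07, "claw": 5}
    - {"tx": 3.48, "ty": -1.28, "tz": 0, "ax": 0, "ay": 0, "az": 0.069, "claw": 5}

```text
time_s: 1.65
tcp_pos: [0.4501, -0.0013, 0.2207]
ee_rot: [[-0.176, -0.984, 0.0], [-0.984, 0.176, 0.0], [-0.0, -0.0, -1.0]]
wrist_force: [1.6, 1.4, -0.1]
gripper_width: 0.573
gripper_force: 0.0
```

```bash
sed -i 's/ if v}/}/' plan.py
python3 - <<'E'
from h import *
from plan import plan
s=sense();print(s["time_s"],s["tcp_pos"],s["ee_rot"].round(3).tolist(),s["joints"].round(1))
plan([(.488,-.300,.16,-117)],claw=5)
E
```

```text
1.65 [ 0.45012289 -0.00132618  0.22073634] [[-0.176, -0.984, 0.0], [-0.984, 0.176, 0.0], [-0.0, -0.0, -1.0]] [ 20.6   4.8 -22.9  -0.  -62.3 -30.8]
[{"tx": 3.19, "ty": -1.0, "tz": 0.67, "ax": -0.0, "ay": 0.0, "az": 0.033, "claw": 5}, {"tx": 3.16, "ty": -1.1, "tz": 0.67, "ax": -0.0, "ay": 0.0, "az": 0.033, "claw": 5}, {"tx": 3.12, "ty": -1.21, "tz": 0.68, "ax": -0.0, "ay": 0.0, "az": 0.033, "claw": 5}, {"tx": 3.08, "ty": -1.31, "tz": 0.67, "ax": -0.0, "ay": 0.0, "az": 0.033, "claw": 5}, {"tx": 3.03, "ty": -1.41, "tz": 0.68, "ax": -0.0, "ay": 0.0, "az": 0.032, "claw": 5}, {"tx": 2.99, "ty": -1.51, "tz": 0.67, "ax": -0.0, "ay": 0.0, "az": 0.033, "claw": 5}, {"tx": 2.93, "ty": -1.6, "tz": 0.68, "ax": -0.0, "ay": 0.0, "az": 0.032, "claw": 5}, {"tx": 2.88, "ty": -1.7, "tz": 0.67, "ax": -0.0, "ay": 0.0, "az": 0.033, "claw": 5}, {"tx": 2.83, "ty": -1.79, "tz": 0.68, "ax": -0.0, "ay": 0.0, "az": 0.032, "claw": 5}]
9 end [ 0.488 -0.3    0.16 ]
```

Request:
drive_tool:
  rows:
    - {"tx": 3.19, "ty": -1.0, "tz": 0.67, "ax": 0, "ay": 0, "az": 0.033, "claw": 5}
    - {"tx": 3.16, "ty": -1.1, "tz": 0.67, "ax": 0, "ay": 0, "az": 0.033, "claw": 5}
    - {"tx": 3.12, "ty": -1.21, "tz": 0.68, "ax": 0, "ay": 0, "az": 0.033, "claw": 5}
    - {"tx": 3.08, "ty": -1.31, "tz": 0.67, "ax": 0, "ay": 0, "az": 0.033, "claw": 5}
    - {"tx": 3.03, "ty": -1.41, "tz": 0.68, "ax": 0, "ay": 0, "az": 0.032, "claw": 5}
    - {"tx": 2.99, "ty": -1.51, "tz": 0.67, "ax": 0, "ay": 0, "az": 0.033, "claw": 5}
    - {"tx": 2.93, "ty": -1.6, "tz": 0.68, "ax": 0, "ay": 0, "az": 0.032, "claw": 5}
    - {"tx": 2.88, "ty": -1.7, "tz": 0.67, "ax": 0, "ay": 0, "az": 0.033, "claw": 5}
    - {"tx": 2.83, "ty": -1.79, "tz": 0.68, "ax": 0, "ay": 0, "az": 0.032, "claw": 5}
    - {"tx": 0, "ty": 0, "tz": 0, "ax": 0, "ay": 0, "az": 0, "claw": 5}

```text
time_s: 2.48
tcp_pos: [0.4886, -0.3023, 0.1576]
ee_rot: [[-0.456, -0.89, -0.003], [-0.89, 0.456, 0.0], [0.001, 0.003, -1.0]]
wrist_force: [0.7, 0.4, -1.1]
gripper_width: 0.575
gripper_force: 0.0
```

Run:
```python
from h import *
s=sense();C=cam("wrist");im,d=capture("wrist");print(s["time_s"],s["tcp_pos"],s["joints"].round(1))
np.savez("w1.npz",im=im,d=d,K=C[0],T=C[1]);cv2.imwrite("pics/w2.png",cv2.resize(im[:,:,::-1],None,fx=1.5,fy=1.5))
```

```text
2.4833 [ 0.48859852 -0.30225895  0.157563  ] [-15.6  20.4 -12.1   0.  -57.7 -11.6]
```

View pics/w2.png

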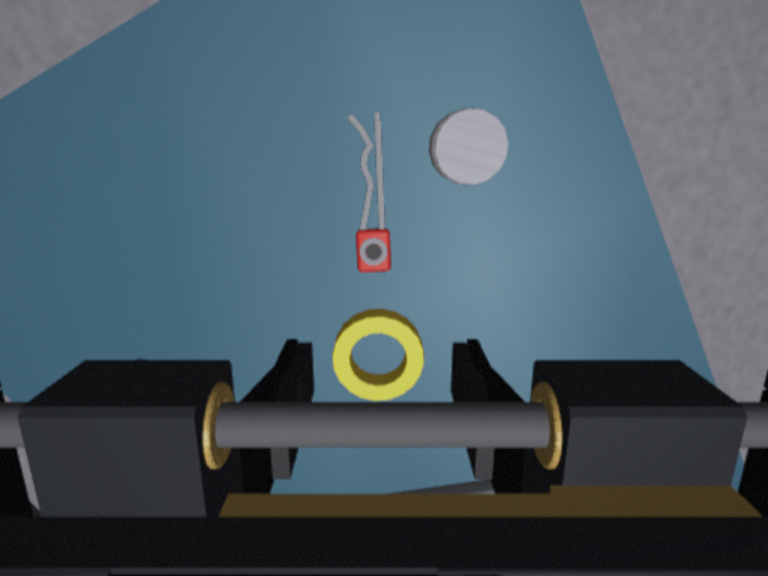

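The wrist view shows the grip centred at about (374,250) in the 1.5× picture. The leg runs from (381,228) to (377.5,114) and the bow lies on its left. The tape at (378,355) is clear of the finger path.

Run:
```python
from h import *
from plan import plan
z=np.load("w1.npz");C=(z["K"],z["T"])
P=lambda u,v,h:atz(C,((u+.5)/1.5-.5,(v+.5)/1.5-.5),h)
g=P(373.5,250.5,.01);a=P(381,228,.005);b=P(377.5,114,.005)
l=b-a;yaw=np.degrees(np.arctan2(l[1],l[0]));c=np.cos(np.radians(yaw));n=np.sin(np.radians(yaw))
R=np.array([[c,-n],[n,c]])
print(g,yaw,"leg a,b in grip axes",R.T@(a-g)[:2],R.T@(b-g)[:2])
print("top cam",atz(cam("top"),(335,219),.01))
plan([(g[0],g[1],.06,yaw),(g[0],g[1],.002,yaw,.02)],claw=5)
```

```text
[ 0.48722283 -0.31536628  0.01      ] -115.4613760500584 leg a,b in grip axes [ 0.01361086 -0.00525032] [ 0.0832651  -0.00525032]
top cam [ 0.48761686 -0.31334245  0.01      ]
[{"tx": 0.46, "ty": -0.21, "tz": 3.27, "ax": 0.001, "ay": -0.0, "az": -0.009, "claw": 5}, {"tx": 0.46, "ty": -0.2, "tz": 3.27, "ax": 0.001, "ay": -0.0, "az": -0.01, "claw": 5}, {"tx": 0.47, "ty": -0.19, "tz": 3.27, "ax": 0.001, "ay": -0.0, "az": -0.009, "claw": 5}, {"tx": -0.0, "ty": 0.0, "tz": 1.93, "ax": -0.0, "ay": -0.0, "az": -0.0, "claw": 5}, {"tx": -0.0, "ty": 0.0, "tz": 1.93, "ax": -0.0, "ay": -0.0, "az": -0.0, "claw": 5}, {"tx": -0.0, "ty": 0.0, "tz": 1.94, "ax": -0.0, "ay": -0.0, "az": -0.0, "claw": 5}]
6 end [ 0.4872 -0.3154  0.002 ]
```

Request:
drive_tool:
  rows:
    - {"tx": 0.46, "ty": -0.21, "tz": 3.27, "ax": 0.001, "ay": 0, "az": -0.009, "claw": 5}
    - {"tx": 0.46, "ty": -0.2, "tz": 3.27, "ax": 0.001, "ay": 0, "az": -0.01, "claw": 5}
    - {"tx": 0.47, "ty": -0.19, "tz": 3.27, "ax": 0.001, "ay": 0, "az": -0.009, "claw": 5}
    - {"tx": 0, "ty": 0, "tz": 1.9, "ax": 0, "ay": 0, "az": 0, "claw": 5}
    - {"tx": 0, "ty": 0, "tz": 1.9, "ax": 0, "ay": 0, "az": 0, "claw": 5}
    - {"tx": 0, "ty": 0, "tz": 1.3, "ax": 0, "ay": 0, "az": 0, "claw": 5}
    - {"tx": 0, "ty": 0, "tz": 0, "ax": 0, "ay": 0, "az": 0, "claw": 5}
    - {"tx": 0, "ty": 0, "tz": 0, "ax": 0, "ay": 0, "az": 0, "claw": 5}

```text
time_s: 3.2
tcp_pos: [0.4883, -0.3126, 0.0106]
ee_rot: [[-0.425, -0.905, 0.001], [-0.905, 0.425, -0.001], [0.0, -0.001, -1.0]]
wrist_force: [1.0, -0.5, 0.7]
gripper_width: 0.574
gripper_force: 0.0
```

Request:
drive_tool:
  rows:
    - {"tx": 0.27, "ty": 0, "tz": 0.75, "ax": 0, "ay": 0, "az": 0, "claw": 5}
    - {"tx": 0, "ty": 0, "tz": 0, "ax": 0, "ay": 0, "az": 0, "claw": 5}
    - {"tx": 0, "ty": 0, "tz": 0, "ax": 0, "ay": 0, "az": 0, "claw": 5}

```text
time_s: 3.45
tcp_pos: [0.4876, -0.3158, 0.0039]
ee_rot: [[-0.426, -0.905, 0.004], [-0.905, 0.426, -0.002], [-0.0, -0.004, -1.0]]
wrist_force: [0.1, -0.8, 1.5]
gripper_width: 0.576
gripper_force: 0.0
```

Run:
```python
from h import *
for i in range(3):
    s=sense();im,d=capture("wrist");print(s["time_s"],s["tcp_pos"].round(4),s["wrist_force"].round(2))
np.savez("w3.npz",im=im,d=d);C=cam("wrist");s=sense();R=s["ee_rot"]
# where do the tool's x axis line and y axis line fall in the picture
for q in ([0,0,0],[.03,0,-.0],[.084,-.006,0]): print(q,px(C,s["tcp_pos"]+R@np.array(q)))
crop(im,150,60,360,330,2,"pics/w3.png")
```

```text
3.45 [ 0.4876 -0.3158  0.0039] [ 0.09 -0.75  1.47]
3.5 [ 0.4878 -0.3158  0.0041] [0.33 0.5  0.68]
3.55 [ 0.4878 -0.3159  0.0041] [ 0.53 -0.35  0.05]
[0, 0, 0] [253.47179127 246.21168152]
[0.03, 0, -0.0] [253.40508046 193.63103889]
[0.084, -0.006, 0] [240.57680321  84.38491936]
```

View pics/w3.png

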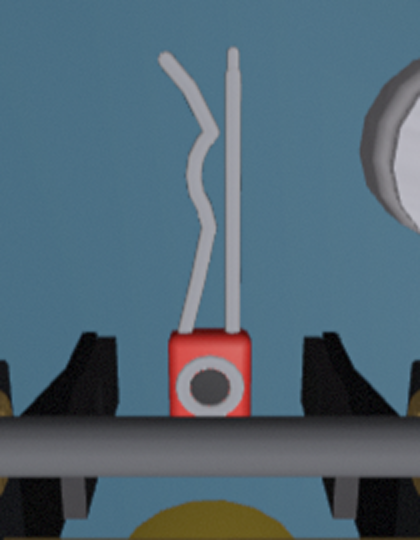

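The crop shows the clip between the fingers: grip front edge at (210,330), leg vertical at column 233, so it is well aligned. I'll close the fingers.

Request:
drive_tool:
  rows:
    - {"tx": 0, "ty": 0, "tz": 0.1, "ax": 0, "ay": 0, "az": 0, "claw": 1.5}
    - {"tx": 0, "ty": 0, "tz": 0, "ax": 0, "ay": 0, "az": 0, "claw": 1.5}
    - {"tx": 0, "ty": 0, "tz": 0, "ax": 0, "ay": 0, "az": 0, "claw": 1.5}
    - {"tx": 0, "ty": 0, "tz": 0, "ax": 0, "ay": 0, "az": 0, "claw": 1.5}
    - {"tx": 0, "ty": 0, "tz": 0, "ax": 0, "ay": 0, "az": 0, "claw": 1.5}
    - {"tx": 0, "ty": 0, "tz": 0, "ax": 0, "ay": 0, "az": 0, "claw": 1.5}

```text
time_s: 4.1
tcp_pos: [0.4874, -0.3157, 0.0024]
ee_rot: [[-0.426, -0.905, 0.003], [-0.905, 0.426, -0.001], [0.0, -0.003, -1.0]]
wrist_force: [-0.2, -0.3, -0.7]
gripper_width: 0.247
gripper_force: 30.0
```

Request:
drive_tool:
  rows:
    - {"tx": 0, "ty": 0, "tz": -2, "ax": 0, "ay": 0, "az": 0, "claw": 1.5}
    - {"tx": 0, "ty": 0, "tz": -3, "ax": 0, "ay": 0, "az": 0, "claw": 1.5}
    - {"tx": 0, "ty": 0, "tz": -4, "ax": 0, "ay": 0, "az": 0, "claw": 1.5}
    - {"tx": 0, "ty": 0, "tz": -4, "ax": 0, "ay": 0, "az": 0, "claw": 1.5}
    - {"tx": 0, "ty": 0, "tz": -4, "ax": 0, "ay": 0, "az": 0, "claw": 1.5}

```text
time_s: 4.52
tcp_pos: [0.4864, -0.3153, 0.1739]
ee_rot: [[-0.426, -0.905, 0.002], [-0.905, 0.426, -0.001], [0.0, -0.002, -1.0]]
wrist_force: [1.2, -0.1, -0.7]
gripper_width: 0.247
gripper_force: 30.0
```

Run:
```python
from h import *
from plan import plan
s=sense();print(s["time_s"],s["tcp_pos"],s["joints"].round(1),s["gripper_width"],s["gripper_force"])
plan([(.47,-.15,.2,-68),(.455,-.036,.2,-18)],claw=1.5)
```

```text
4.5167 [ 0.4863882  -0.31528412  0.17392431] [-16.9  19.8 -10.3   0.  -59.8  -8.3] 0.24748457708814814 29.980317056179047
[{"tx": -2.04, "ty": 1.22, "tz": -0.38, "ax": -0.0, "ay": -0.0, "az": -0.118, "claw": 1.5}, {"tx": -2.16, "ty": 0.97, "tz": -0.37, "ax": -0.0, "ay": -0.0, "az": -0.118, "claw": 1.5}, {"tx": -2.26, "ty": 0.71, "tz": -0.38, "ax": -0.0, "ay": -0.0, "az": -0.118, "claw": 1.5}, {"tx": -2.33, "ty": 0.43, "tz": -0.37, "ax": -0.0, "ay": -0.0, "az": -0.117, "claw": 1.5}, {"tx": -2.37, "ty": 0.16, "tz": -0.38, "ax": -0.001, "ay": -0.0, "az": -0.118, "claw": 1.5}, {"tx": -2.37, "ty": -0.12, "tz": -0.37, "ax": -0.0, "ay": -0.001, "az": -0.117, "claw": 1.5}, {"tx": -2.34, "ty": -0.4, "tz": -0.37, "ax": -0.001, "ay": -0.0, "az": -0.118, "claw": 1.5}, {"tx": -1.39, "ty": -0.36, "tz": -0.0, "ax": 0.0, "ay": -0.0, "az": -0.109, "claw": 1.5}, {"tx": -1.34, "ty": -0.51, "tz": -0.0, "ax": 0.0, "ay": -0.0, "az": -0.109, "claw": 1.5}, {"tx": -1.28, "ty": -0.65, "tz": -0.0, "ax": 0.0, "ay": 0.0, "az": -0.109, "claw": 1.5}]
[{"tx": -1.2, "ty": -0.79, "tz": -0.0, "ax": 0.0, "ay": 0.0, "az": -0.109, "claw": 1.5}, {"tx": -1.11, "ty": -0.91, "tz": -0.0, "ax": 0.0, "ay": 0.0, "az": -0.109, "claw": 1.5}, {"tx": -1.01, "ty": -1.03, "tz": -0.0, "ax": 0.0, "ay": 0.0, "az": -0.109, "claw": 1.5}, {"tx": -0.89, "ty": -1.14, "tz": -0.0, "ax": 0.0, "ay": 0.0, "az": -0.109, "claw": 1.5}, {"tx": -0.75, "ty": -1.22, "tz": -0.01, "ax": 0.0, "ay": 0.0, "az": -0.11, "claw": 1.5}]
15 end [ 0.455 -0.036  0.2  ]
```

Request:
drive_tool:
  rows:
    - {"tx": -2.04, "ty": 1.22, "tz": -0.38, "ax": 0, "ay": 0, "az": -0.118, "claw": 1.5}
    - {"tx": -2.16, "ty": 0.97, "tz": -0.37, "ax": 0, "ay": 0, "az": -0.118, "claw": 1.5}
    - {"tx": -2.26, "ty": 0.71, "tz": -0.38, "ax": 0, "ay": 0, "az": -0.118, "claw": 1.5}
    - {"tx": -2.33, "ty": 0.43, "tz": -0.37, "ax": 0, "ay": 0, "az": -0.117, "claw": 1.5}
    - {"tx": -2.37, "ty": 0.16, "tz": -0.38, "ax": 0, "ay": 0, "az": -0.118, "claw": 1.5}
    - {"tx": -2.37, "ty": -0.12, "tz": -0.37, "ax": 0, "ay": 0, "az": -0.117, "claw": 1.5}
    - {"tx": -2.34, "ty": -0.4, "tz": -0.37, "ax": 0, "ay": 0, "az": -0.118, "claw": 1.5}
    - {"tx": -1.39, "ty": -0.36, "tz": 0, "ax": 0, "ay": 0, "az": -0.109, "claw": 1.5}
    - {"tx": -1.34, "ty": -0.51, "tz": 0, "ax": 0, "ay": 0, "az": -0.109, "claw": 1.5}
    - {"tx": -1.28, "ty": -0.65, "tz": 0, "ax": 0, "ay": 0, "az": -0.109, "claw": 1.5}

```text
time_s: 5.35
tcp_pos: [0.4645, -0.1066, 0.1983]
ee_rot: [[0.657, -0.754, 0.003], [-0.754, -0.657, -0.001], [0.003, -0.001, -1.0]]
wrist_force: [-0.6, -0.4, -0.4]
gripper_width: 0.244
gripper_force: 30.0
```

Request:
drive_tool:
  rows:
    - {"tx": -1.2, "ty": -0.79, "tz": 0, "ax": 0, "ay": 0, "az": -0.109, "claw": 1.5}
    - {"tx": -1.11, "ty": -0.91, "tz": 0, "ax": 0, "ay": 0, "az": -0.109, "claw": 1.5}
    - {"tx": -1.01, "ty": -1.03, "tz": 0, "ax": 0, "ay": 0, "az": -0.109, "claw": 1.5}
    - {"tx": -0.89, "ty": -1.14, "tz": 0, "ax": 0, "ay": 0, "az": -0.109, "claw": 1.5}
    - {"tx": -0.75, "ty": -1.22, "tz": 0, "ax": 0, "ay": 0, "az": -0.11, "claw": 1.5}
    - {"tx": 0, "ty": 0, "tz": 3, "ax": 0, "ay": 0, "az": 0, "claw": 1.5}
    - {"tx": 0, "ty": 0, "tz": 3, "ax": 0, "ay": 0, "az": 0, "claw": 1.5}
    - {"tx": 0, "ty": 0, "tz": 0, "ax": 0, "ay": 0, "az": 0, "claw": 1.5}
    - {"tx": 0, "ty": 0, "tz": 0, "ax": 0, "ay": 0, "az": 0, "claw": 1.5}

```text
time_s: 6.1
tcp_pos: [0.4548, -0.0366, 0.1374]
ee_rot: [[0.951, -0.308, -0.001], [-0.308, -0.951, -0.003], [0.0, 0.003, -1.0]]
wrist_force: [1.0, 0.5, -0.3]
gripper_width: 0.248
gripper_force: 30.0
```

Run:
```python
from h import *
s=sense();C=cam("wrist");im,d=capture("wrist");print(s["time_s"],s["tcp_pos"],s["ee_rot"].round(4).tolist(),s["joints"].round(1))
np.savez("w4.npz",im=im,d=d,K=C[0],T=C[1]);crop(im,156,10,356,210,3,"pics/w4.png")
```

```text
6.1 [ 0.45481318 -0.03662065  0.13741469] [[0.9513, -0.3084, -0.0008], [-0.3084, -0.9513, -0.0026], [0.0, 0.0028, -1.0]] [ 16.   10.7 -29.5   0.2 -49.9  55.9]
```

View pics/w4.png

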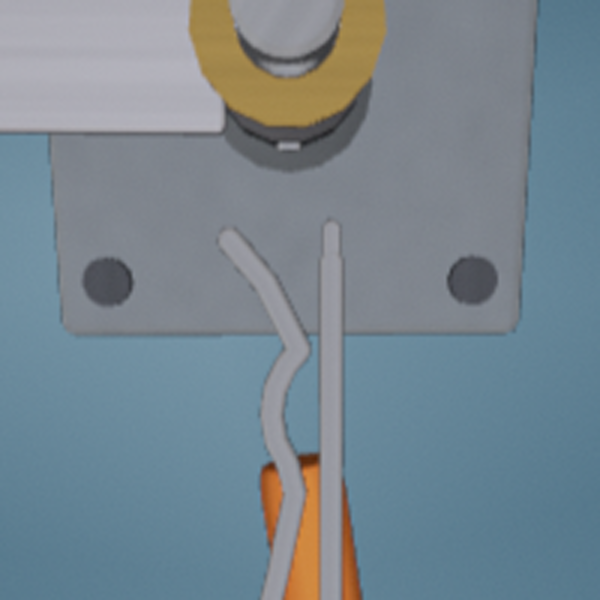

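The crop shows the countersink as a light mouth on the near side of the post at (288,70), with an index mark below it at (288,146). So the hole runs along the tool x axis. The washer spans columns 190–386, the leg is at column 331 with its tip at (331,222), and the plate edge is level.

Run:
```python
from h import *
z=np.load("w4.npz");C=(z["K"],z["T"]);d=z["d"];s=sense();R=s["ee_rot"];p=s["tcp_pos"]
def cp(u,v):return ((u+.5)/3-.5+156,(v+.5)/3-.5+10)
W=lambda u,v:atd(C,d,cp(u,v))
tl=lambda X:((R.T@(X-p))*1000).round(1)
for v in (228,245,270,300,340,400,450,500,560,595):
    print("leg",v,[tl(W(331+k,v)) .tolist() for k in (-3,0,3)])
for uv in [(288,8),(285,20),(205,40),(372,40),(288,105),(288,115)]: print(uv,W(*uv).round(4),tl(W(*uv)))
for uv in [(190,8),(386,8),(288,127)]: print("washer z.092",tl(atz(C,cp(*uv),.0918)))
for uv in [(229,8),(341,8)]: print("post z.113",tl(atz(C,cp(*uv),.113)))
print("tip",tl(atz(C,cp(331,222),p[2]+.003)))
a,b=[atz(C,cp(*u),.018) for u in [(75,333),(513,330)]];print("plate edge",tl(a),tl(b),np.degrees(np.arctan2(*(b-a)[[1,0]])))
```

```text
leg 228 [[79.9, 6.9, -0.1], [79.9, 7.3, -0.1], [79.9, 7.8, -1.1]]
leg 245 [[77.3, 6.9, -0.8], [77.3, 7.4, 0.6], [77.3, 7.8, -0.3]]
leg 270 [[73.6, 6.9, -0.1], [73.6, 7.4, -1.7], [73.6, 7.9, -0.5]]
leg 300 [[69.0, 6.9, -1.9], [69.0, 7.4, -0.7], [69.0, 7.9, -1.3]]
leg 340 [[62.8, 7.0, -1.1], [62.8, 7.5, -1.4], [62.8, 7.9, -1.8]]
leg 400 [[53.4, 7.0, -2.5], [53.3, 7.5, -1.8], [53.3, 8.0, -1.8]]
leg 450 [[45.0, 7.1, -1.5], [76.6, 1.6, -161.1], [45.0, 8.1, -1.6]]
leg 500 [[36.6, 7.2, -2.0], [36.6, 7.7, -2.0], [36.8, 8.2, -2.7]]
leg 560 [[26.6, 7.2, -3.6], [26.3, 7.8, -2.5], [26.1, 8.3, -1.9]]
leg 595 [[20.3, 7.3, -3.2], [20.1, 7.8, -2.7], [20.7, 8.3, -4.3]]
(288, 8) [ 0.5663 -0.0728  0.115 ] [115.8   0.6  24.2]
(285, 20) [ 0.5653 -0.0719  0.1125] [1.145e+02 1.000e-01 2.670e+01]
(205, 40) [ 0.571  -0.0573  0.0907] [115.4 -15.6  48.5]
(372, 40) [ 0.5607 -0.0876  0.0935] [114.9  16.5  45.8]
(288, 105) [ 0.5547 -0.0689  0.0936] [103.5   0.4  45.6]
(288, 115) [ 0.5531 -0.0683  0.093 ] [101.8   0.4  46.2]
washer z.092 [120.7 -18.2  47.5]
washer z.092 [120.7  19.2  47.5]
washer z.092 [99.7  0.4 47.4]
post z.113 [116.2  -9.5  26.2]
post z.113 [116.2   9.7  26.3]
tip [80.7  7.2 -2.7]
plate edge [ 54.2 -60.1 121. ] [ 55.   63.2 121.1] -107.60875136671321
```

Run:
```python
from h import *
z=np.load("w4.npz");C=(z["K"],z["T"]);d=z["d"];s=sense();R=s["ee_rot"];p=s["tcp_pos"]
K,T=C;v,u=np.mgrid[0:384,0:512];X=np.stack([(u-K[0,2])/K[0,0]*d,(v-K[1,2])/K[1,1]*d,d],-1)@T[:3,:3].T+T[:3,3]
t=((X-p)@R)*1000
m=(abs(t[...,1]-7.5)<1.6)&(t[...,0]>18)&(t[...,0]<82)&(abs(t[...,2])<10)
q=np.polyfit(t[m][:,0],t[m][:,2],1);print("leg n",m.sum(),"top z fit",q,"at20,80",np.polyval(q,[20,80]),"std",(t[m][:,2]-np.polyval(q,t[m][:,0])).std())
g=(abs(t[...,1]-7.5)<3)&(t[...,0]>18)&(t[...,0]<82)&(abs(t[...,2])<10);print("y fit",np.polyfit(t[g][:,0],t[g][:,1],1))
h=np.hypot(t[...,0]-119,t[...,1]-.4);i=(v<45)
for a,b,z0,z1 in [(0,8.5,20,32),(12,18,42,52)]:
    k=(h>a)&(h<b)&i&(t[...,2]>z0)&(t[...,2]<z1);print(k.sum(),"world z",np.mean(X[k][:,2]),"tool z",t[k][:,2].mean())
k=(t[...,0]<15)&(t[...,0]>-10)&(abs(t[...,1])<12)&(abs(t[...,2])<15);print("grip top",k.sum(),t[k][:,2].mean() if k.any() else 0)
k=(t[...,2]>119)&(t[...,2]<123)&(t[...,0]>58)&(t[...,0]<90)&(abs(t[...,1]-25)<20);q=np.polyfit(t[k][:,0],t[k][:,2],1);print("plate slope",q,"world z",X[k][:,2].mean())
```

```text
leg n 832 top z fit [ 0.05316769 -4.27855471] at20,80 [-3.21520082 -0.02513915] std 0.6996669521769643
y fit [-1.99960582e-03  7.56477124e+00]
687 world z 0.11373603126340187 tool z 25.52153885167244
1144 world z 0.09250343404353166 tool z 46.74433912200676
grip top 1851 -6.752772244634121
plate slope [7.04446199e-04 1.20447088e+02] world z 0.018632531812630172
```

Request:
drive_tool:
  rows:
    - {"tx": 0, "ty": -0.35, "tz": 0, "ax": 0, "ay": 0.027, "az": 0, "claw": 1.5}
    - {"tx": 0, "ty": -0.35, "tz": 0, "ax": 0, "ay": 0.026, "az": 0, "claw": 1.5}
    - {"tx": -0.11, "ty": 0, "tz": 2, "ax": 0, "ay": 0, "az": 0, "claw": 1.5}
    - {"tx": -0.1, "ty": 0, "tz": 2, "ax": 0, "ay": 0, "az": 0, "claw": 1.5}
    - {"tx": 1.5, "ty": 0, "tz": 0.08, "ax": 0, "ay": 0, "az": 0, "claw": 1.5}
    - {"tx": 0, "ty": 0, "tz": 0, "ax": 0, "ay": 0, "az": 0, "claw": 1.5}
    - {"tx": 0, "ty": 0, "tz": 0, "ax": 0, "ay": 0, "az": 0, "claw": 1.5}
    - {"tx": 0, "ty": 0, "tz": 0, "ax": 0, "ay": 0, "az": 0, "claw": 1.5}

```text
time_s: 6.82
tcp_pos: [0.4732, -0.0342, 0.0995]
ee_rot: [[0.949, -0.309, 0.056], [-0.309, -0.951, -0.017], [0.058, -0.001, -0.998]]
wrist_force: [-0.8, 0.0, -0.4]
gripper_width: 0.248
gripper_force: 30.0
```

```bash
cat > m.py <<'E'
from h import *
s=sense();C=cam("wrist");im,d=capture("wrist");s=sense();p=s["tcp_pos"];R0=s["ee_rot"]
x=R0[:,0].copy();x[2]=0;x/=np.linalg.norm(x);R=np.stack([x,np.cross([0,0,-1.],x),[0,0,-1.]],1)
print(s["time_s"],p.round(4),R0.round(3).tolist(),s["wrist_force"].round(1))
np.savez("w5.npz",im=im,d=d,K=C[0],T=C[1])
K,T=C;v,u=np.mgrid[0:384,0:512];X=np.stack([(u-K[0,2])/K[0,0]*d,(v-K[1,2])/K[1,1]*d,d],-1)@T[:3,:3].T+T[:3,3]
t=((X-p)@R)*1000   # level tool-aligned frame at the TCP, mm, z down
m=(abs(t[...,1]-7.5)<1.6)&(t[...,0]>18)&(t[...,0]<82)&(abs(t[...,2])<10)
q=np.polyfit(t[m][:,0],t[m][:,2],1);print("leg n",m.sum(),"top z fit",q,"at 80",np.polyval(q,80))
g=(abs(t[...,1]-7.5)<2.8)&(t[...,0]>18)&(t[...,0]<82)&(abs(t[...,2])<10);q=np.polyfit(t[g][:,0],t[g][:,1],1);print("leg y fit",q,"at 80",np.polyval(q,80),"xmax",t[g][:,0].max())
zb=p[2]*1000
w=(X[...,2]>.089)&(X[...,2]<.097)&(t[...,0]>82)&(abs(t[...,1])<32)&(v<150)
k=(X[...,2]>.109)&(X[...,2]<.119)&(t[...,0]>82)&(abs(t[...,1])<32)
for n,q in(("washer",w),("posttop",k)):
    if q.sum()>20: a=t[q];print(n,q.sum(),"y mid",(a[:,1].min()+a[:,1].max())/2,"y mean",a[:,1].mean(),"x",a[:,0].min(),a[:,0].max(),"z",a[:,2].mean())
E
python3 m.py
```

```text
6.8667 [ 0.4728 -0.0342  0.0993] [[0.949, -0.309, 0.055], [-0.308, -0.951, -0.017], [0.058, -0.001, -0.998]] [ 0.7 -1.   0.5]
leg n 761 top z fit [-0.00830138 -5.89163003] at 80 -6.555740284560484
leg y fit [-1.51510014e-03  6.83251168e+00] at 80 6.711303668737134 xmax 81.7639434050732
washer 2940 y mid 7.438845792890499 y mean 7.03882733296342 x 85.09367238871619 122.23786756102794 z 6.737997683536687
posttop 1838 y mid 7.376989060012478 y mean 7.342696279749107 x 93.45893847278342 113.53930897340825 z -14.107622872266777
```

Request:
drive_tool:
  rows:
    - {"tx": -0.03, "ty": 0.06, "tz": 0.45, "ax": 0, "ay": 0, "az": 0, "claw": 1.5}
    - {"tx": 0.4, "ty": 0, "tz": 0.02, "ax": 0, "ay": 0, "az": 0, "claw": 1.5}
    - {"tx": 0, "ty": 0, "tz": 0, "ax": 0, "ay": 0, "az": 0, "claw": 1.5}
    - {"tx": 0, "ty": 0, "tz": 0, "ax": 0, "ay": 0, "az": 0, "claw": 1.5}
    - {"tx": 0, "ty": 0, "tz": 0, "ax": 0, "ay": 0, "az": 0, "claw": 1.5}

```text
time_s: 7.28
tcp_pos: [0.4759, -0.0361, 0.0936]
ee_rot: [[0.95, -0.309, 0.053], [-0.308, -0.951, -0.018], [0.056, 0.0, -0.998]]
wrist_force: [-0.1, 0.2, 0.3]
gripper_width: 0.246
gripper_force: 30.0
```

```bash
sed -i 's/<82)&(abs(t\[...,2\])<10)/<86)\&(abs(t[...,2])<10)/' m.py; python3 m.py
```

```text
7.3333 [ 0.4759 -0.0361  0.0936] [[0.95, -0.309, 0.053], [-0.308, -0.951, -0.018], [0.056, 0.0, -0.998]] [-0.5  0.2  0.1]
leg n 837 top z fit [ 0.03122548 -7.32123165] at 80 -4.823193616844617
leg y fit [2.68807063e-03 6.75932298e+00] at 80 6.974368631231791 xmax 85.75689425998152
washer 3118 y mid 6.401817641285616 y mean 6.198922129866757 x 82.01533190439348 119.07672696797299 z 0.9989767245220282
posttop 1966 y mid 6.585256532162171 y mean 6.504816869544316 x 90.10657024881836 109.97944557391925 z -19.86154846551223
```

```bash
sed -i 's/<86)&(abs(t\[...,2\])<10)/<79)\&(abs(t[...,2]+5)<5)/' m.py; python3 m.py
```

```text
7.3833 [ 0.4759 -0.0361  0.0936] [[0.95, -0.309, 0.053], [-0.308, -0.951, -0.018], [0.056, 0.0, -0.998]] [0.4 0.2 0.2]
leg n 753 top z fit [-0.00758458 -5.67956394] at 80 -6.286330272004793
leg y fit [-1.70897488e-03  6.92732279e+00] at 80 6.7906048003687784 xmax 78.74614328916378
washer 3107 y mid 6.458958534736527 y mean 6.185794697167146 x 82.00775522246491 118.93845837522913 z 1.0690751527607325
posttop 1962 y mid 6.596925447850957 y mean 6.495924852142318 x 90.0137818073449 110.01711391286993 z -19.852905561545832
```

Request:
drive_tool:
  rows:
    - {"tx": 0.01, "ty": -0.02, "tz": -0.14, "ax": 0, "ay": 0, "az": 0, "claw": 1.5}
    - {"tx": 0, "ty": 0, "tz": 0, "ax": 0, "ay": 0, "az": 0, "claw": 1.5}
    - {"tx": 0.4, "ty": 0, "tz": 0.02, "ax": 0, "ay": 0, "az": 0, "claw": 1.5}
    - {"tx": 0.4, "ty": 0, "tz": 0.02, "ax": 0, "ay": 0, "az": 0, "claw": 1.5}
    - {"tx": 0.4, "ty": 0, "tz": 0.02, "ax": 0, "ay": 0, "az": 0, "claw": 1.5}
    - {"tx": 0.4, "ty": 0, "tz": 0.02, "ax": 0, "ay": 0, "az": 0, "claw": 1.5}
    - {"tx": 0, "ty": 0, "tz": 0, "ax": 0, "ay": 0, "az": 0, "claw": 1.5}
    - {"tx": 0, "ty": 0, "tz": 0, "ax": 0, "ay": 0, "az": 0, "claw": 1.5}

```text
time_s: 8.05
tcp_pos: [0.4914, -0.041, 0.0949]
ee_rot: [[0.95, -0.309, 0.053], [-0.309, -0.951, -0.018], [0.056, 0.001, -0.998]]
wrist_force: [0.3, 0.7, -0.4]
gripper_width: 0.245
gripper_force: 30.0
```

```bash
python3 m.py
```

```text
8.1 [ 0.4911 -0.041   0.0949] [[0.95, -0.309, 0.053], [-0.309, -0.951, -0.018], [0.055, 0.001, -0.998]] [ 0.1  0.2 -0.2]
leg n 677 top z fit [-0.00848554 -5.70434576] at 80 -6.383188907450752
leg y fit [-1.12831840e-03  6.83963195e+00] at 80 6.749366478625853 xmax 74.62263876284528
washer 1514 y mid 6.695568690021321 y mean 6.0485319128753465 x 82.2479817445002 102.97503842515748 z 2.3744169999341103
posttop 1094 y mid 6.498732572799709 y mean 6.549773940296791 x 82.13329549322157 93.88545171192074 z -18.618551476086566
```

Request:
drive_tool:
  rows:
    - {"tx": 0.3, "ty": 0, "tz": 0.02, "ax": 0, "ay": 0, "az": 0, "claw": 1.5}
    - {"tx": 0.3, "ty": 0, "tz": 0.02, "ax": 0, "ay": 0, "az": 0, "claw": 1.5}
    - {"tx": 0.3, "ty": 0, "tz": 0.01, "ax": 0, "ay": 0, "az": 0, "claw": 1.5}
    - {"tx": 0.3, "ty": 0, "tz": 0.02, "ax": 0, "ay": 0, "az": 0, "claw": 1.5}
    - {"tx": 0.3, "ty": 0, "tz": 0.02, "ax": 0, "ay": 0, "az": 0, "claw": 1.5}

```text
time_s: 8.52
tcp_pos: [0.5043, -0.0453, 0.0944]
ee_rot: [[0.95, -0.309, 0.05], [-0.308, -0.951, -0.017], [0.053, 0.001, -0.999]]
wrist_force: [-5.0, 5.4, 1.2]
gripper_width: 0.247
gripper_force: 30.1
```

Request:
drive_tool:
  rows:
    - {"tx": 0.3, "ty": 0, "tz": 0.02, "ax": 0, "ay": 0, "az": 0, "claw": 1.5}
    - {"tx": 0.3, "ty": 0, "tz": 0.01, "ax": 0, "ay": 0, "az": 0, "claw": 1.5}
    - {"tx": 0.3, "ty": 0, "tz": 0.02, "ax": 0, "ay": 0, "az": 0, "claw": 1.5}

```text
time_s: 8.77
tcp_pos: [0.5142, -0.0475, 0.0948]
ee_rot: [[0.95, -0.308, 0.053], [-0.307, -0.951, -0.017], [0.056, -0.0, -0.998]]
wrist_force: [-0.8, 4.0, -1.3]
gripper_width: 0.249
gripper_force: 30.0
```

Request:
drive_tool:
  rows:
    - {"tx": 0.3, "ty": 0, "tz": 0.02, "ax": 0, "ay": 0, "az": 0, "claw": 1.5}
    - {"tx": 0.3, "ty": 0, "tz": 0.01, "ax": 0, "ay": 0, "az": 0, "claw": 1.5}
    - {"tx": 0, "ty": 0, "tz": 0, "ax": 0, "ay": 0, "az": 0, "claw": 1.5}
    - {"tx": 0, "ty": 0, "tz": 0, "ax": 0, "ay": 0, "az": 0, "claw": 1.5}

```text
time_s: 9.1
tcp_pos: [0.5215, -0.0501, 0.0956]
ee_rot: [[0.95, -0.308, 0.057], [-0.308, -0.951, -0.017], [0.059, -0.001, -0.998]]
wrist_force: [2.2, 2.8, -0.8]
gripper_width: 0.248
gripper_force: 30.0
```

```bash
python3 m.py; python3 -c "
from h import *
z=np.load('w5.npz');crop(z['im'],156,60,356,260,3,'pics/w6.png')"
```

```text
9.15 [ 0.5214 -0.0501  0.0956] [[0.95, -0.308, 0.056], [-0.308, -0.951, -0.017], [0.059, -0.001, -0.998]] [ 2.7  2.5 -0.5]
leg n 435 top z fit [-0.01164297 -5.43093369] at 80 -6.362371151460924
leg y fit [-0.00896293  7.14018241] at 80 6.423148200491487 xmax 78.90745885837967
```

View pics/w6.png

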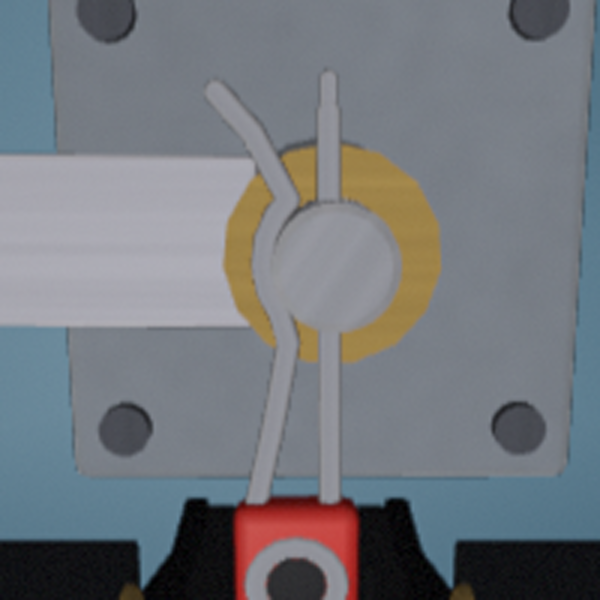

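The clip is home: the leg passes straight through the post, with its tip at (329,75), and the bow's curve sits round the post at (270,260). I'll let go and go straight up.

Request:
drive_tool:
  rows:
    - {"tx": 0, "ty": 0, "tz": 0, "ax": 0, "ay": 0, "az": 0, "claw": 4.5}
    - {"tx": 0, "ty": 0, "tz": 0, "ax": 0, "ay": 0, "az": 0, "claw": 4.5}
    - {"tx": 0, "ty": 0, "tz": 0, "ax": 0, "ay": 0, "az": 0, "claw": 4.5}
    - {"tx": 0, "ty": 0, "tz": 0, "ax": 0, "ay": 0, "az": 0, "claw": 4.5}
    - {"tx": 0, "ty": 0, "tz": 0, "ax": 0, "ay": 0, "az": 0, "claw": 4.5}
    - {"tx": 0.06, "ty": 0, "tz": -1, "ax": 0, "ay": 0, "az": 0, "claw": 4.5}
    - {"tx": 0.11, "ty": 0, "tz": -2, "ax": 0, "ay": 0, "az": 0, "claw": 4.5}
    - {"tx": 0.17, "ty": 0, "tz": -3, "ax": 0, "ay": 0, "az": 0, "claw": 4.5}
    - {"tx": 0.17, "ty": 0, "tz": -3, "ax": 0, "ay": 0, "az": 0, "claw": 4.5}
    - {"tx": 0.17, "ty": 0, "tz": -3, "ax": 0, "ay": -0.055, "az": 0, "claw": 4.5}

```text
time_s: 9.98
tcp_pos: [0.517, -0.0502, 0.2163]
ee_rot: [[0.951, -0.308, -0.003], [-0.308, -0.951, -0.001], [-0.002, 0.002, -1.0]]
wrist_force: [0.1, -0.3, -1.0]
gripper_width: 0.517
gripper_force: 0.0
```

Run:
```python
from h import *
from plan import plan
s=sense();print(s["time_s"],s["tcp_pos"],s["joints"].round(1),s["gripper_width"])
im,d=capture("wrist");cv2.imwrite("pics/w7.png",im[:,:,::-1]);st,ds=capture("side");np.savez("s7.npz",im=st,d=ds)
a=cv2.resize(im[:,100:420,::-1],(400,480));b=cv2.resize(st[140:212,236:296,::-1],(400,480),interpolation=cv2.INTER_CUBIC)
cv2.imwrite("pics/v7.png",np.hstack([a,b]))
im,d=capture("top");np.savez("top7.npz",im=im,d=d);C=cam("top")
# bottle from the top camera: points in its neighbourhood by height
K,T=C;v,u=np.mgrid[0:384,0:512];X=np.stack([(u-K[0,2])/K[0,0]*d,(v-K[1,2])/K[1,1]*d,d],-1)@T[:3,:3].T+T[:3,3]
k=(abs(X[...,0]-.565)<.05)&(abs(X[...,1]-.335)<.05)
for a,b in((.075,.09),(.04,.07),(.015,.075)):
    m=k&(X[...,2]>a)&(X[...,2]<b);print(a,b,m.sum(),X[m].mean(0).round(4),X[m].min(0).round(3),X[m].max(0).round(3))
plan([(.49,.08,.23,-50),(.47,.27,.2,-75),(.50,.32,.2,-75)],claw=8.0)
```

```text
9.9833 [ 0.51703069 -0.05016871  0.216348  ] [ 12.4  12.1 -14.7   0.  -63.4  59.7] 0.5173349703064807
0.075 0.09 41 [0.5674 0.3487 0.0834] [0.558 0.337 0.076] [0.576 0.359 0.087]
0.04 0.07 60 [0.5785 0.3407 0.0567] [0.566 0.327 0.042] [0.589 0.366 0.067]
0.015 0.075 76 [0.5787 0.3393 0.0529] [0.565 0.326 0.017] [0.59  0.366 0.075]
[{"tx": -1.41, "ty": -2.28, "tz": -0.24, "ax": -0.001, "ay": -0.001, "az": 0.112, "claw": 8.0}, {"tx": -1.66, "ty": -2.11, "tz": -0.25, "ax": -0.001, "ay": -0.001, "az": 0.112, "claw": 8.0}, {"tx": -1.88, "ty": -1.91, "tz": -0.25, "ax": -0.001, "ay": -0.001, "az": 0.111, "claw": 8.0}, {"tx": -2.08, "ty": -1.68, "tz": -0.24, "ax": -0.001, "ay": -0.001, "az": 0.112, "claw": 8.0}, {"tx": -2.25, "ty": -1.44, "tz": -0.25, "ax": -0.0, "ay": -0.002, "az": 0.111, "claw": 8.0}, {"tx": -2.64, "ty": -1.78, "tz": 0.5, "ax": -0.0, "ay": 0.0, "az": 0.073, "claw": 8.0}, {"tx": -2.76, "ty": -1.58, "tz": 0.5, "ax": -0.0, "ay": 0.0, "az": 0.073, "claw": 8.0}, {"tx": -2.87, "ty": -1.38, "tz": 0.5, "ax": -0.0, "ay": 0.0, "az": 0.073, "claw": 8.0}, {"tx": -2.96, "ty": -1.17, "tz": 0.5, "ax": -0.0, "ay": 0.0, "az": 0.073, "claw": 8.0}, {"tx": -3.04, "ty": -0.94, "tz": 0.51, "ax": -0.0, "ay": 0.0, "az": 0.072, "claw": 8.0}]
[{"tx": -3.11, "ty": -0.73, "tz": 0.5, "ax": -0.0, "ay": 0.0, "az": 0.073, "claw": 8.0}, {"tx": -2.03, "ty": -2.09, "tz": 0.0, "ax": -0.0, "ay": 0.0, "az": -0.0, "claw": 8.0}, {"tx": -2.02, "ty": -2.1, "tz": 0.0, "ax": -0.0, "ay": 0.0, "az": -0.0, "claw": 8.0}]
13 end [0.5  0.32 0.2 ]
```

View pics/v7.png

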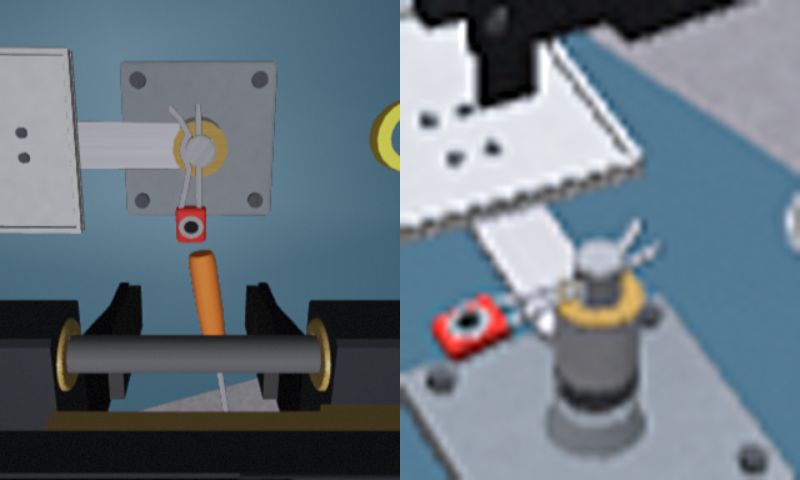

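The clip stays home after release: the grip is at (190,226) in the left panel, with both wires past the post. The tray, plate, tape and driver are undisturbed. Next I'll fetch the bottle, keeping the yaw at about -18°.

Run:
```python
from plan import plan
plan([(.513,.367,.205,-18)],claw=8.0)
```

```text
[{"tx": -1.25, "ty": -3.58, "tz": 0.12, "ax": -0.0, "ay": -0.001, "az": -0.0, "claw": 8.0}, {"tx": -1.25, "ty": -3.58, "tz": 0.12, "ax": -0.0, "ay": -0.001, "az": -0.0, "claw": 8.0}, {"tx": -1.25, "ty": -3.58, "tz": 0.12, "ax": -0.0, "ay": -0.001, "az": -0.0, "claw": 8.0}, {"tx": -1.25, "ty": -3.58, "tz": 0.12, "ax": -0.0, "ay": -0.0, "az": -0.0, "claw": 8.0}, {"tx": -1.25, "ty": -3.58, "tz": 0.12, "ax": -0.0, "ay": -0.001, "az": -0.0, "claw": 8.0}, {"tx": -1.25, "ty": -3.58, "tz": 0.12, "ax": -0.0, "ay": -0.0, "az": -0.0, "claw": 8.0}, {"tx": -1.25, "ty": -3.58, "tz": 0.12, "ax": -0.0, "ay": -0.001, "az": -0.0, "claw": 8.0}, {"tx": -1.25, "ty": -3.58, "tz": 0.13, "ax": -0.001, "ay": -0.0, "az": -0.0, "claw": 8.0}, {"tx": -1.25, "ty": -3.58, "tz": 0.12, "ax": -0.0, "ay": -0.001, "az": -0.0, "claw": 8.0}, {"tx": -1.25, "ty": -3.58, "tz": 0.12, "ax": -0.001, "ay": -0.0, "az": -0.0, "claw": 8.0}]
[{"tx": -1.25, "ty": -3.59, "tz": 0.13, "ax": -0.0, "ay": -0.001, "az": -0.0, "claw": 8.0}]
11 end [0.513 0.367 0.205]
```

Request:
drive_tool:
  rows:
    - {"tx": -1.25, "ty": -3.58, "tz": 0.12, "ax": 0, "ay": -0.001, "az": 0, "claw": 8.0}
    - {"tx": -1.25, "ty": -3.58, "tz": 0.12, "ax": 0, "ay": -0.001, "az": 0, "claw": 8.0}
    - {"tx": -1.25, "ty": -3.58, "tz": 0.12, "ax": 0, "ay": 0, "az": 0, "claw": 8.0}
    - {"tx": -1.25, "ty": -3.58, "tz": 0.12, "ax": 0, "ay": 0, "az": 0, "claw": 8.0}
    - {"tx": -1.25, "ty": -3.58, "tz": 0.12, "ax": 0, "ay": 0, "az": 0, "claw": 8.0}
    - {"tx": -1.25, "ty": -3.58, "tz": 0.12, "ax": 0, "ay": 0, "az": 0, "claw": 8.0}
    - {"tx": -1.25, "ty": -3.58, "tz": 0.12, "ax": 0, "ay": 0, "az": 0, "claw": 8.0}
    - {"tx": -1.25, "ty": -3.58, "tz": 0.12, "ax": 0, "ay": 0, "az": 0, "claw": 8.0}
    - {"tx": -1.25, "ty": -3.58, "tz": 0.12, "ax": 0, "ay": 0, "az": 0, "claw": 8.0}
    - {"tx": -1.25, "ty": -3.58, "tz": 0.12, "ax": 0, "ay": 0, "az": 0, "claw": 8.0}

```text
time_s: 10.97
tcp_pos: [0.5102, 0.3301, 0.2015]
ee_rot: [[0.951, -0.309, -0.003], [-0.309, -0.951, -0.002], [-0.003, 0.003, -1.0]]
wrist_force: [0.5, 0.6, 0.8]
gripper_width: 0.915
gripper_force: 0.0
```

Request:
drive_tool:
  rows:
    - {"tx": -1.25, "ty": -3.59, "tz": 0.13, "ax": 0, "ay": 0, "az": 0, "claw": 8.0}
    - {"tx": 0, "ty": 0, "tz": 0, "ax": 0, "ay": 0, "az": 0, "claw": 8}
    - {"tx": 0, "ty": 0, "tz": 0, "ax": 0, "ay": 0, "az": 0, "claw": 8}
    - {"tx": 0, "ty": 0, "tz": 0, "ax": 0, "ay": 0, "az": 0, "claw": 8}

```text
time_s: 11.3
tcp_pos: [0.5098, 0.3662, 0.2002]
ee_rot: [[0.951, -0.308, -0.003], [-0.308, -0.951, -0.003], [-0.002, 0.004, -1.0]]
wrist_force: [-0.3, -1.2, -0.3]
gripper_width: 0.916
gripper_force: 0.0
```

```bash
cat > b.py <<'E'
from h import *
def cloud(n):
    C=cam(n);im,d=capture(n);K,T=C;v,u=np.mgrid[0:384,0:512]
    X=np.stack([(u-K[0,2])/K[0,0]*d,(v-K[1,2])/K[1,1]*d,d],-1)@T[:3,:3].T+T[:3,3]
    return im,d,X
if __name__=="__main__":
    s=sense();im,d,X=cloud("wrist");np.savez("w8.npz",im=im,d=d,X=X)
    R=s["ee_rot"];p=s["tcp_pos"];print(s["time_s"],p.round(4),s["joints"].round(1),s["gripper_width"])
    k=(abs(X[...,0]-.565)<.04)&(abs(X[...,1]-.345)<.05)&(d>0)
    for a,b in((.078,.09),(.05,.078),(.012,.048)):
        m=k&(X[...,2]>a)&(X[...,2]<b);Y=X[m];t=(Y-p)@R
        print(a,b,m.sum(),"mean",Y.mean(0).round(4),"tool min/max",t.min(0).round(4),t.max(0).round(4),"colour",im[m].mean(0).round())
        if m.sum()>20:  # circle fit
            A=np.c_[2*Y[:,:2],np.ones(len(Y))];c=np.linalg.lstsq(A,(Y[:,:2]**2).sum(1),rcond=None)[0];print("  circle",c[:2].round(4),np.sqrt(c[2]+c[:2]@c[:2]).round(4))
    k=(abs(X[...,0]-.565)<.15)&(abs(X[...,1]-.345)<.15)&(X[...,2]>.015)&(d>.15)&(np.hypot(X[...,0]-.567,X[...,1]-.348)>.035)
    Y=X[k];print("others",len(Y));
    if len(Y): print(Y.min(0).round(3),Y.max(0).round(3))
E
python3 b.py
```

```text
11.3 [0.5098 0.3662 0.2002] [ 50.4  23.3  -0.8  -0.1 -66.1  21.6] 0.9161709331168031
0.078 0.09 639 mean [0.5657 0.3472 0.0846] tool min/max [ 0.0476 -0.0107  0.1131] [0.0705 0.0119 0.1201] colour [75. 75. 76.]
  circle [0.5656 0.3472] 0.0083
0.05 0.078 1550 mean [0.5673 0.3466 0.0581] tool min/max [ 0.0358 -0.0232  0.1247] [0.0837 0.0243 0.1501] colour [178. 178. 175.]
  circle [0.5654 0.3472] 0.0191
0.012 0.048 37 mean [0.5791 0.3454 0.0432] tool min/max [ 0.0353 -0.0249  0.1521] [0.0839 0.0239 0.1604] colour [131. 138. 117.]
  circle [0.5655 0.3472] 0.0249
others 6164
[0.418 0.315 0.015] [0.535 0.416 0.229]
```

Request:
drive_tool:
  rows:
    - {"tx": 2.9, "ty": 0.05, "tz": 0, "ax": 0, "ay": 0, "az": 0, "claw": 8}
    - {"tx": 2.98, "ty": 0.04, "tz": 0, "ax": 0, "ay": 0, "az": 0, "claw": 8}
    - {"tx": 0, "ty": 0, "tz": 3, "ax": 0, "ay": 0, "az": 0, "claw": 8}
    - {"tx": 0, "ty": 0, "tz": 3, "ax": 0, "ay": 0, "az": 0, "claw": 8}
    - {"tx": 0, "ty": 0, "tz": 3, "ax": 0, "ay": 0, "az": 0, "claw": 8}
    - {"tx": 0, "ty": 0, "tz": 3, "ax": 0, "ay": 0, "az": 0, "claw": 8}
    - {"tx": 0, "ty": 0, "tz": 2, "ax": 0, "ay": 0, "az": 0, "claw": 8}
    - {"tx": 0, "ty": 0, "tz": 0, "ax": 0, "ay": 0, "az": 0, "claw": 8}
    - {"tx": 0, "ty": 0, "tz": 0, "ax": 0, "ay": 0, "az": 0, "claw": 8}

```text
time_s: 12.1
tcp_pos: [0.5661, 0.3462, 0.0614]
ee_rot: [[0.951, -0.31, -0.003], [-0.31, -0.951, -0.002], [-0.002, 0.003, -1.0]]
wrist_force: [0.6, 0.2, 1.5]
gripper_width: 0.918
gripper_force: 0.0
```

Request:
drive_tool:
  rows:
    - {"tx": 0, "ty": -0.08, "tz": 2, "ax": 0, "ay": 0, "az": 0, "claw": 8}
    - {"tx": 0, "ty": 0, "tz": 1.8, "ax": 0, "ay": 0, "az": 0, "claw": 8}
    - {"tx": 0, "ty": 0, "tz": 0, "ax": 0, "ay": 0, "az": 0, "claw": 8}
    - {"tx": 0, "ty": 0, "tz": 0, "ax": 0, "ay": 0, "az": 0, "claw": 4.5}
    - {"tx": 0, "ty": 0, "tz": 0, "ax": 0, "ay": 0, "az": 0, "claw": 4.5}
    - {"tx": 0, "ty": 0, "tz": 0, "ax": 0, "ay": 0, "az": 0, "claw": 4.5}
    - {"tx": 0, "ty": 0, "tz": 0, "ax": 0, "ay": 0, "az": 0, "claw": 4.5}
    - {"tx": 0, "ty": 0, "tz": 0, "ax": 0, "ay": 0, "az": 0, "claw": 4.5}
    - {"tx": 0, "ty": 0, "tz": 0, "ax": 0, "ay": 0, "az": 0, "claw": 4.5}

```text
time_s: 12.85
tcp_pos: [0.5666, 0.3488, 0.0246]
ee_rot: [[0.951, -0.308, -0.0], [-0.308, -0.951, 0.0], [-0.0, -0.0, -1.0]]
wrist_force: [-1.0, -0.8, 3.5]
gripper_width: 0.567
gripper_force: 28.7
```

Request:
drive_tool:
  rows:
    - {"tx": 0, "ty": 0, "tz": -1, "ax": 0, "ay": 0, "az": 0, "claw": 4.5}
    - {"tx": 0, "ty": 0, "tz": -2, "ax": 0, "ay": 0, "az": 0, "claw": 4.5}
    - {"tx": 0, "ty": 0, "tz": -3, "ax": 0, "ay": 0, "az": 0, "claw": 4.5}
    - {"tx": 0, "ty": 0, "tz": -3, "ax": 0, "ay": 0, "az": 0, "claw": 4.5}
    - {"tx": 0, "ty": 0, "tz": -3, "ax": 0, "ay": 0, "az": 0, "claw": 4.5}
    - {"tx": 0, "ty": 0, "tz": -2, "ax": 0, "ay": 0, "az": 0, "claw": 4.5}
    - {"tx": 0, "ty": 0, "tz": 0, "ax": 0, "ay": 0, "az": 0, "claw": 4.5}
    - {"tx": 0, "ty": 0, "tz": 0, "ax": 0, "ay": 0, "az": 0, "claw": 4.5}

```text
time_s: 13.52
tcp_pos: [0.5668, 0.3491, 0.1657]
ee_rot: [[0.951, -0.309, 0.001], [-0.309, -0.951, 0.003], [0.0, -0.003, -1.0]]
wrist_force: [-0.7, -0.6, -2.0]
gripper_width: 0.568
gripper_force: 30.0
```

Run:
```python
from b import *
from plan import plan
s=sense();R=s["ee_rot"];p=s["tcp_pos"];print(p,s["gripper_width"],s["gripper_force"])
# bottle in hand, from the wrist camera: upper part seen between fingers
im,d,X=cloud("wrist");t=(X-p)@R
m=(abs(t[...,0])<.03)&(abs(t[...,1])<.024)&(t[...,2]<-.03)&(t[...,2]>-.066);print("in hand n",m.sum(),t[m].mean(0).round(4) if m.any() else 0,t[m].min(0).round(4) if m.any() else 0)
# tray from top camera
im,d,X=cloud("top")
m=(abs(X[...,2]-.0705)<.006)&(np.hypot(X[...,0]-.62,X[...,1]-.086)<.12)&(im.min(-1)>120)
import cv2
r=cv2.minAreaRect((X[m][:,:2]*1000).astype(np.float32));print("tray",m.sum(),r,X[m].mean(0))
q=.5*0
plan([(.575,.25,.17,-18),(.617,.086,.17,-18)],claw=4.5,step=.025)
```

```text
[0.56678124 0.34914529 0.16570508] 0.5684711662142649 29.999868308077566
in hand n 4966 [ 0.0074  0.0006 -0.0444] [-0.0173 -0.024  -0.0616]
tray 2195 ((613.594482421875, 65.02831268310547), (194.7998504638672, 130.0238494873047), 71.66402435302734) [0.61943291 0.08273587 0.06919834]
[{"tx": 0.98, "ty": 2.26, "tz": -0.18, "ax": 0.001, "ay": 0.001, "az": -0.0, "claw": 4.5}, {"tx": 0.98, "ty": 2.26, "tz": -0.19, "ax": 0.0, "ay": 0.001, "az": -0.0, "claw": 4.5}, {"tx": 0.98, "ty": 2.26, "tz": -0.18, "ax": 0.001, "ay": 0.0, "az": -0.0, "claw": 4.5}, {"tx": 0.99, "ty": 2.26, "tz": -0.19, "ax": 0.0, "ay": 0.001, "az": -0.0, "claw": 4.5}, {"tx": 1.29, "ty": 2.04, "tz": 0.0, "ax": 0.0, "ay": -0.0, "az": -0.0, "claw": 4.5}, {"tx": 1.29, "ty": 2.04, "tz": 0.0, "ax": 0.0, "ay": -0.0, "az": -0.0, "claw": 4.5}, {"tx": 1.3, "ty": 2.04, "tz": 0.0, "ax": 0.0, "ay": -0.0, "az": -0.0, "claw": 4.5}, {"tx": 1.29, "ty": 2.05, "tz": 0.0, "ax": 0.0, "ay": -0.0, "az": -0.0, "claw": 4.5}, {"tx": 1.3, "ty": 2.04, "tz": 0.0, "ax": 0.0, "ay": -0.0, "az": -0.0, "claw": 4.5}, {"tx": 1.29, "ty": 2.05, "tz": 0.0, "ax": 0.0, "ay": -0.0, "az": -0.0, "claw": 4.5}]
[{"tx": 1.3, "ty": 2.04, "tz": 0.01, "ax": 0.0, "ay": -0.0, "az": -0.0, "claw": 4.5}]
11 end [0.617 0.086 0.17 ]
```

Request:
drive_tool:
  rows:
    - {"tx": 0.98, "ty": 2.26, "tz": -0.18, "ax": 0.001, "ay": 0.001, "az": 0, "claw": 4.5}
    - {"tx": 0.98, "ty": 2.26, "tz": -0.19, "ax": 0, "ay": 0, "az": 0, "claw": 4.5}
    - {"tx": 0.98, "ty": 2.26, "tz": -0.18, "ax": 0.001, "ay": 0, "az": 0, "claw": 4.5}
    - {"tx": 0.99, "ty": 2.26, "tz": -0.19, "ax": 0, "ay": 0, "az": 0, "claw": 4.5}
    - {"tx": 1.29, "ty": 2.04, "tz": 0, "ax": 0, "ay": 0, "az": 0, "claw": 4.5}
    - {"tx": 1.29, "ty": 2.04, "tz": 0, "ax": 0, "ay": 0, "az": 0, "claw": 4.5}
    - {"tx": 1.3, "ty": 2.04, "tz": 0, "ax": 0, "ay": 0, "az": 0, "claw": 4.5}
    - {"tx": 1.29, "ty": 2.05, "tz": 0, "ax": 0, "ay": 0, "az": 0, "claw": 4.5}
    - {"tx": 1.3, "ty": 2.04, "tz": 0, "ax": 0, "ay": 0, "az": 0, "claw": 4.5}
    - {"tx": 1.29, "ty": 2.05, "tz": 0, "ax": 0, "ay": 0, "az": 0, "claw": 4.5}

```text
time_s: 14.45
tcp_pos: [0.6111, 0.1085, 0.1688]
ee_rot: [[0.951, -0.309, -0.004], [-0.309, -0.951, 0.0], [-0.003, 0.001, -1.0]]
wrist_force: [0.4, -0.2, -1.8]
gripper_width: 0.567
gripper_force: 30.0
```

Request:
drive_tool:
  rows:
    - {"tx": 1.3, "ty": 2.04, "tz": 0, "ax": 0, "ay": 0, "az": 0, "claw": 4.5}
    - {"tx": 0, "ty": 0, "tz": 2.5, "ax": 0, "ay": 0, "az": 0, "claw": 4.5}
    - {"tx": 0, "ty": 0, "tz": 2, "ax": 0, "ay": 0, "az": 0, "claw": 4.5}
    - {"tx": 0, "ty": 0, "tz": 1, "ax": 0, "ay": 0, "az": 0, "claw": 4.5}
    - {"tx": 0, "ty": 0, "tz": 0, "ax": 0, "ay": 0, "az": 0, "claw": 4.5}
    - {"tx": 0, "ty": 0, "tz": 0, "ax": 0, "ay": 0, "az": 0, "claw": 4.5}
    - {"tx": 0, "ty": 0, "tz": 0, "ax": 0, "ay": 0, "az": 0, "claw": 4.5}

```text
time_s: 15.03
tcp_pos: [0.6188, 0.0872, 0.1167]
ee_rot: [[0.951, -0.308, 0.002], [-0.308, -0.951, 0.001], [0.001, -0.002, -1.0]]
wrist_force: [0.1, -0.5, 0.1]
gripper_width: 0.565
gripper_force: 30.0
```

Run:
```python
from b import *
s=sense();R=s["ee_rot"];p=s["tcp_pos"];print(p,R.round(4).tolist(),s["gripper_width"],s["wrist_force"])
im,d,X=cloud("wrist");t=(X-p)@R
m=(abs(X[...,2]-.07)<.006)&(d>.15)&(np.hypot(X[...,0]-.62,X[...,1]-.084)<.12)&(im.min(-1)>110);Y=t[m];print("tray in tool",m.sum(),Y.min(0).round(4),Y.max(0).round(4),"z med",np.median(X[m][:,2]))
# the bottle's upper part in hand: cap top height and upright check
m=(abs(t[...,0])<.04)&(abs(t[...,1])<.014)&(t[...,2]<-.05)&(t[...,2]>-.068)&(d>.05);print("cap",m.sum(),t[m].mean(0).round(4) if m.any() else "")
```

```text
[0.61877577 0.0871788  0.11670584] [[0.9515, -0.3077, 0.0018], [-0.3077, -0.9515, 0.0015], [0.0013, -0.002, -1.0]] 0.5653344762908417 [ 0.11223596 -0.52005403  0.09957913]
tray in tool 25834 [-0.0419 -0.0722  0.0406] [0.0688 0.1227 0.0525] z med 0.0695688240028661
cap 1844 [-0.0002  0.0012 -0.0598]
```

Request:
drive_tool:
  rows:
    - {"tx": 0.3, "ty": 0.3, "tz": 1, "ax": 0, "ay": 0, "az": 0, "claw": 4.5}
    - {"tx": 0, "ty": 0, "tz": 0.7, "ax": 0, "ay": 0, "az": 0, "claw": 4.5}
    - {"tx": 0, "ty": 0, "tz": 0.2, "ax": 0, "ay": 0, "az": 0, "claw": 4.5}
    - {"tx": 0, "ty": 0, "tz": 0, "ax": 0, "ay": 0, "az": 0, "claw": 4.5}
    - {"tx": 0, "ty": 0, "tz": 0, "ax": 0, "ay": 0, "az": 0, "claw": 4.5}

```text
time_s: 15.5
tcp_pos: [0.6199, 0.0828, 0.0967]
ee_rot: [[0.951, -0.309, 0.0], [-0.309, -0.951, 0.001], [-0.0, -0.001, -1.0]]
wrist_force: [0.6, 0.7, -0.6]
gripper_width: 0.562
gripper_force: 30.0
```

Request:
drive_tool:
  rows:
    - {"tx": 0, "ty": 0, "tz": 0.1, "ax": 0, "ay": 0, "az": 0, "claw": 4.5}
    - {"tx": 0, "ty": 0, "tz": 0.1, "ax": 0, "ay": 0, "az": 0, "claw": 4.5}
    - {"tx": 0, "ty": 0, "tz": 0, "ax": 0, "ay": 0, "az": 0, "claw": 4.5}

```text
time_s: 15.75
tcp_pos: [0.62, 0.083, 0.0949]
ee_rot: [[0.951, -0.309, 0.0], [-0.309, -0.951, 0.002], [-0.0, -0.002, -1.0]]
wrist_force: [0.5, 0.5, -1.6]
gripper_width: 0.568
gripper_force: 30.0
```

Request:
drive_tool:
  rows:
    - {"tx": 0, "ty": 0, "tz": 0.05, "ax": 0, "ay": 0, "az": 0, "claw": 4.5}
    - {"tx": 0, "ty": 0, "tz": 0.05, "ax": 0, "ay": 0, "az": 0, "claw": 4.5}
    - {"tx": 0, "ty": 0, "tz": 0, "ax": 0, "ay": 0, "az": 0, "claw": 4.5}
    - {"tx": 0, "ty": 0, "tz": 0, "ax": 0, "ay": 0, "az": 0, "claw": 4.5}

```text
time_s: 16.08
tcp_pos: [0.62, 0.083, 0.094]
ee_rot: [[0.951, -0.309, 0.0], [-0.309, -0.951, 0.002], [-0.0, -0.002, -1.0]]
wrist_force: [-0.5, -0.1, -1.0]
gripper_width: 0.569
gripper_force: 30.0
```

Request:
drive_tool:
  rows:
    - {"tx": 0, "ty": 0, "tz": 0.05, "ax": 0, "ay": 0, "az": 0, "claw": 4.5}
    - {"tx": 0, "ty": 0, "tz": 0, "ax": 0, "ay": 0, "az": 0, "claw": 4.5}
    - {"tx": 0, "ty": 0, "tz": 0, "ax": 0, "ay": 0, "az": 0, "claw": 4.5}

```text
time_s: 16.33
tcp_pos: [0.6202, 0.083, 0.0937]
ee_rot: [[0.951, -0.309, 0.001], [-0.309, -0.951, 0.002], [0.0, -0.002, -1.0]]
wrist_force: [-0.5, 0.1, 0.8]
gripper_width: 0.572
gripper_force: 30.0
```

Request:
drive_tool:
  rows:
    - {"tx": 0, "ty": 0, "tz": 0.05, "ax": 0, "ay": 0, "az": 0, "claw": 4.5}
    - {"tx": 0, "ty": 0, "tz": 0, "ax": 0, "ay": 0, "az": 0, "claw": 4.5}
    - {"tx": 0, "ty": 0, "tz": 0, "ax": 0, "ay": 0, "az": 0, "claw": 4.5}

```text
time_s: 16.58
tcp_pos: [0.6202, 0.083, 0.0936]
ee_rot: [[0.951, -0.308, 0.001], [-0.308, -0.951, 0.001], [0.001, -0.002, -1.0]]
wrist_force: [-1.7, 0.1, 4.7]
gripper_width: 0.564
gripper_force: 30.0
```

Request:
drive_tool:
  rows:
    - {"tx": 0, "ty": 0, "tz": 0.05, "ax": 0, "ay": 0, "az": 0, "claw": 4.5}
    - {"tx": 0, "ty": 0, "tz": 0, "ax": 0, "ay": 0, "az": 0, "claw": 4.5}
    - {"tx": 0, "ty": 0, "tz": 0, "ax": 0, "ay": 0, "az": 0, "claw": 4.5}

```text
time_s: 16.83
tcp_pos: [0.6203, 0.0829, 0.0936]
ee_rot: [[0.951, -0.308, 0.001], [-0.308, -0.951, 0.001], [0.001, -0.002, -1.0]]
wrist_force: [-2.3, 0.0, 7.0]
gripper_width: 0.571
gripper_force: 30.0
```

Contact: the vertical force is up to 7 N and the height has stopped at 0.0936 m, as expected. I'll ease the press, open gently and rise.

Request:
drive_tool:
  rows:
    - {"tx": 0, "ty": 0, "tz": -0.04, "ax": 0, "ay": 0, "az": 0, "claw": 4.5}
    - {"tx": 0, "ty": 0, "tz": -0.03, "ax": 0, "ay": 0, "az": 0, "claw": 4.5}
    - {"tx": 0, "ty": 0, "tz": 0, "ax": 0, "ay": 0, "az": 0, "claw": 5.2}
    - {"tx": 0, "ty": 0, "tz": 0, "ax": 0, "ay": 0, "az": 0, "claw": 5.8}
    - {"tx": 0, "ty": 0, "tz": 0, "ax": 0, "ay": 0, "az": 0, "claw": 7}
    - {"tx": 0, "ty": 0, "tz": 0, "ax": 0, "ay": 0, "az": 0, "claw": 8}
    - {"tx": 0, "ty": 0, "tz": 0, "ax": 0, "ay": 0, "az": 0, "claw": 8}
    - {"tx": 0, "ty": 0, "tz": 0, "ax": 0, "ay": 0, "az": 0, "claw": 8}
    - {"tx": 0, "ty": 0, "tz": 0, "ax": 0, "ay": 0, "az": 0, "claw": 8}

```text
time_s: 17.58
tcp_pos: [0.62, 0.083, 0.093]
ee_rot: [[0.951, -0.309, 0.0], [-0.309, -0.951, 0.001], [-0.0, -0.001, -1.0]]
wrist_force: [-0.7, 0.0, -0.2]
gripper_width: 0.896
gripper_force: 0.0
```

Request:
drive_tool:
  rows:
    - {"tx": 0, "ty": 0, "tz": -1, "ax": 0, "ay": 0, "az": 0, "claw": 8}
    - {"tx": 0, "ty": 0, "tz": -2, "ax": 0, "ay": 0, "az": 0, "claw": 8}
    - {"tx": 0, "ty": 0, "tz": -3, "ax": 0, "ay": 0, "az": 0, "claw": 8}
    - {"tx": 0, "ty": 0, "tz": -3, "ax": 0, "ay": 0, "az": 0, "claw": 8}
    - {"tx": 0, "ty": 0, "tz": -3, "ax": 0, "ay": 0, "az": 0, "claw": 8}
    - {"tx": -2, "ty": 0, "tz": -3, "ax": 0, "ay": 0, "az": 0, "claw": 8}
    - {"tx": -3, "ty": 0, "tz": 0, "ax": 0, "ay": 0, "az": 0, "claw": 8}
    - {"tx": -2, "ty": 0, "tz": 0, "ax": 0, "ay": 0, "az": 0, "claw": 8}
    - {"tx": 0, "ty": 0, "tz": 0, "ax": 0, "ay": 0, "az": 0, "claw": 8}
    - {"tx": 0, "ty": 0, "tz": 0, "ax": 0, "ay": 0, "az": 0, "claw": 8}

```text
time_s: 18.42
tcp_pos: [0.5529, 0.1046, 0.2447]
ee_rot: [[0.952, -0.307, 0.003], [-0.307, -0.952, 0.002], [0.002, -0.003, -1.0]]
wrist_force: [-0.3, -0.1, -0.8]
gripper_width: 0.919
gripper_force: 0.0
```

Run:
```python
from b import *
s=sense();print(s["time_s"],s["tcp_pos"].round(3),s["gripper_width"])
im,d,X=cloud("wrist");k=(np.hypot(X[...,0]-.62,X[...,1]-.083)<.045)&(d>.1)
for a,b in((.147,.16),(.119,.147),(.08,.119),(.06,.075)):
    m=k&(X[...,2]>a)&(X[...,2]<b);Y=X[m];print(a,b,m.sum(),Y.mean(0).round(4),Y.max(0).round(4))
    if 20<m.sum():
        A=np.c_[2*Y[:,:2],np.ones(len(Y))];c=np.linalg.lstsq(A,(Y[:,:2]**2).sum(1),rcond=None)[0];print("  circle",c[:2].round(4))
# red grip: now vs just after release (top camera, unoccluded?) ; bystander change check against first top picture
im2,d2=capture("top");z=np.load("top0.npz");D=np.abs(im2.astype(int)-z["im"]).max(-1)>60
n,l,st,c=cv2.connectedComponentsWithStats(D.astype(np.uint8))
print("changed blobs (u,v,area):",[(c[i].round().tolist(),int(st[i,4])) for i in range(1,n) if st[i,4]>15])
r=(X[...,2]>.05)&(X[...,2]<.12)&(im[...,0]>140)&(im[...,1]<70)&(d>.1);print("red grip",r.sum(),X[r].mean(0).round(3) if r.any() else "")
```

```text
18.4167 [0.553 0.105 0.245] 0.9190075824423496
0.147 0.16 783 [0.6194 0.0818 0.1536] [0.631  0.0937 0.156 ]
  circle [0.6193 0.0818]
0.119 0.147 1859 [0.6203 0.0814 0.1271] [0.6434 0.1058 0.1346]
  circle [0.6192 0.0818]
0.08 0.119 63 [0.6248 0.0806 0.1166] [0.6443 0.1064 0.119 ]
  circle [0.6193 0.0818]
0.06 0.075 3931 [0.6229 0.083  0.0698] [0.6648 0.1279 0.0738]
  circle [0.6196 0.0828]
changed blobs (u,v,area): [([78.0, 248.0], 16657), ([199.0, 168.0], 64), ([248.0, 204.0], 27), ([247.0, 209.0], 19), ([335.0, 219.0], 60), ([209.0, 376.0], 70), ([224.0, 376.0], 28), ([237.0, 382.0], 29)]
red grip 245 [ 0.521 -0.05   0.093]
```

Run:
```python
from b import *
im,d,X=cloud("top");z=np.load("top0.npz");D=np.abs(im.astype(int)-z["im"]).max(-1)>60
n,l,st,c=cv2.connectedComponentsWithStats(D.astype(np.uint8));i=1+st[1:,4].argmax();m=(l==i)&(d>0)
print(st[i],"heights of blob pct",np.percentile(X[m][:,2],[1,5,25,50,75,99]).round(3))
im,d,X=cloud("side");z=np.load("side0.npz")
for nme,(u,v) in dict(mug=(148,147),hex=(143,196)).items():
    a=im[v-18:v+18,u-20:u+20].astype(int);b=z["im"][v-18:v+18,u-20:u+20];print(nme,np.abs(a-b).max(-1).mean(),np.median(d[v-5:v+5,u-5:u+5]),np.median(z["d"][v-5:v+5,u-5:u+5]))
```

```text
[    0   136   218   248 16689] heights of blob pct [0.334 0.356 0.586 0.604 0.641 0.684]
mug 1.207638888888889 1.3547392 1.354257
hex 1.0527777777777778 1.2717111 1.2713234
```

The large changed area is the arm itself, at 0.33–0.68 m height. The mug and hex key haven't moved, so I'm handing in.

```bash
python3 -c "
from station import *
print(finish_job())"
```

```text
the job is handed in; nothing more can be done
None
```

The R-clip is pushed home and locked round the post, the bottle stands upright near the middle of the tray, no bystander showed any movement in the images I compared, and the job was handed in at about 18.5 s of the 67 s allowed.

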